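Clear and load the sloping carrier with sanded cover plates and clip in its keeper bar

ROBOT

A 6-joint arm with a two-finger parallel gripper is mounted at the origin on the work surface. World frame = base frame: x ahead of the robot, y to its left, z up, the work surface at z = 0. Lengths are in m, angles in rad, forces in N, time in s.
With the tool pointing down it reaches from about 0.375 to 0.9 m from the base axis. Payload 3.1 kg.
Tool frame: the origin (TCP) lies on the centre line of the jaws, within the pads' length; the fingertips stand 11 mm ahead of it and the grasp point (between the pads) lies 8 mm behind it (env.nose_length is the distance from the TCP to the fingertips, in m); z points along the fingers, y is the line along which they close (so a half turn about z gives the same grasp; the last joint's range is limited). The gripper opens to 87 mm and grips with 3 to 60 N. Pads are 19 mm wide; open, the fingers measure 117 mm over their backs; the gripper's body (75 mm by 190 mm) begins 51 mm behind the grasp point.
Start: joints at [1.036, 0.527, 1.433, -0, 1.181, -0.178], TCP at [0.218, 0.586, 0.234] pointing down, gripper open.
Joint ranges: [-3.08, 3.08], [-0.75, 2.2], [0.22, 2.44], [-1.43, 4.57], [0, 2.65], [-2.85, 2.85]. Speed limits (rad/s): [2.79, 2.79, 3.14, 3.14, 3.14, 3.14].

INTERFACE

Orientations are given as a unit quaternion [w, x, y, z].
In Python, from bench import env gives the robot as it stands.
- The arm moves only by the tool step_arm, never from a script. Its argument "motion" is a list of rows, each a list of 6 numbers: the shift along the tool's x, y, z each as a share of 0.02 m, from -1 to 1, then the turn, a rotation vector about the tool's x, y, z each as a share of 45 degrees, from -1 to 1. In form: [[dx, dy, dz, wx, wy, wz], ...]. A call has exactly 8 rows; each row shifts and turns the commanded pose from where the row before left it, along the tool's axes as they then stand; what a row does not reach is not made up. A row lasts 1/10 s, in which the tool goes at most 50 mm and 8.59 degrees, less where a joint would pass 70% of its speed; a pose out of reach is approached as far as the arm can. A call with a number of a shift or a turn outside -1 to 1 is refused whole. A call with a gripper value outside its range is refused whole. "fingers" is the gripper command: -1 is fully open, 1 is shut, values between are in proportion, set as the call begins (left out, the last holds). The fingers move at their own pace and stop on an object; the grip force is fixed at half the most. Time passes only in rows, so rows that do not move let the fingers close, or fill a call up. It gives the time, the measured TCP pose, the force, the opening and the grip force at its end, in the units of the state.
- env.get_obs(): the state, without advancing time (a new reading comes with each control period).
- env.get_image(name): name is "scene" or "top" or "wrist"; returns the picture (400x640x3 uint8, blue, green, red); there is no depth.
- env.get_calibration(name): a dict with "mtx" (3x3 intrinsics, pixels), "camera_from_world" (4x4, takes a point from world to camera coordinates); the wrist camera has in their place "hand_eye" (4x4, takes a point from camera to tool coordinates, whose origin is the TCP and whose axes are the flange's). Camera axes: x right, y down, z forward; pixel columns grow to the right and rows downward; lengths in m; the calibration is good to about 2 mm. The wrist camera is an equidistant fisheye: a pixel r from the principal point sees the ray r / f radians off the axis. A picture is of the moment at which its call begins: read the wrist's pose just before it. get_calibration takes no time and is no camera call.
- env.sign_off(): hands the job in; it is judged then, once.
Trained networks look in the newest picture that a camera, given by its name, has taken for a name from the list of things; names that differ only in an ending like _2 or _b are one class to them, and where a whole thing is asked for, a point or a joint stands for the part that bears it (a point fixed in the world has none). Each returns a list of dicts, best first, with "conf" (0 to 1); they miss things now and then, are a little off and sometimes report something else, mostly with a low value. They report only what shows in the picture. A call takes as long as a camera call. They do not tell look-alikes from the thing itself.
- env.cut_out(camera, thing): "region" (400x640 bool, what is visible of it) and "uv" ([column, row] in pixels, amid what is visible of it).
- env.pinpoint(camera, thing): "uv" ([column, row] in pixels: a listed point, or the origin of a listed thing).
The state is a dict: "time": time; "joint_pos": joint angles; "qd": joint speeds; "joint_efforts": joint torques, N m; "tcp_pos": TCP position; "tcp_rot": TCP orientation; "wrist_force": force on the tool from outside, world axes, zero at the start; "moment": the same for the moment, N m; "finger_gap": finger opening in m; "gripper_force": force on a finger pad.
Only numpy, scipy, OpenCV 4.12 (cv2) and the standard library are available. Lean on these libraries where they do the work, as an engineer would, in place of code of your own. Each camera call takes 0.05 s, during which the arm holds its last target. There are 200 camera calls.

TASK

Lift the keeper bar off the carrier's sloping deck and lay it flat on the bench well to the side. Stack every sanded grey cover plate on the deck: one flat, straight pile in the middle, long way up the slope, each plate with its lower end right against the backstop. Then lay the bar across the carrier's two fork clips and push it down past the sprung jaws until it sits fully home and both jaws have closed over it. Leave the sander, tape roll and sanding block where they are.

Things in the scene. Friction and masses are not known exactly. Their poses are not given: they have to be found in the camera images.
- rack: Fixed plywood carrier, about 235 long x 175 wide x 175 mm high. Origin: under its middle, on the bench. x: up-slope seen from above (from the low backstop end towards the fork clips, roughly away from the robot), y: across, z up. Two black fork clips, open at the top, stand on posts beyond the deck's high end at x = 92, y = +-80 mm and take the ends of the keeper bar.
- deck: Sloping deck, 150 long x 134 mm wide, 20 degrees, rising away from the robot, no side walls. Origin: middle of the line where deck and backstop meet (rack x -85 mm, 35 mm above the bench). x: up the slope along the surface, y: across, z: square off it. Backstop: board at x = 0 square to the deck, 66 mm high, full width. Friction holds plates where put; they do not slide by themselves.
- clip_seat (a point): Where the bar's middle lies when fully home: rack x 92, y 0 mm, 131 mm above the bench, midway between the forks; axes as the rack's. Each fork is 14 mm thick across y, its slot (along z) about 22 mm wide, flaring to about 55 mm at the mouth 40 mm above this point. The bar is pushed straight down; about 10 N in all drives it past both jaws.
- jaw_left (a joint): Sprung steel jaw of the clip at rack y = +80 mm, hinged at the top of the slot on the backstop side and slanting down across it. rad: 0 = closed (rest), about 0.7 while the bar passes; it springs back to about 0 above the bar once that is home, and then does not let it out upwards.
- jaw_right (a joint): The same jaw of the clip at rack y = -80 mm. rad: 0 = closed, about 0.7 while the bar passes.
- bar: Keeper bar: aluminium tube 16 mm in diameter, 200 mm long, along its own y, with a black square stop block (40 x 40 mm, 60 mm long along y) on its middle. Origin: its middle, on the tube's axis. At the start it lies across the deck on a face of the block, not clipped; laid on the bench its origin is 20 mm up. Either end and any face may serve. About 0.2 kg.
- plate1: Sanded grey composite cover plate, 130 long (its x) x 56 wide (its y) x 12 mm thick, rounded edges, two dark screw holes; starts lying flat on the bench, about 0.13 kg. Origin: middle of its underside. Both faces and both ends are alike. Three to five of the five plates are there; absent ones read None.
- plate2: Another such cover plate, same size and origin as plate1; may be absent (None).
- plate3: Another such cover plate, same size and origin as plate1; may be absent (None).
- plate4: Another such cover plate, same size and origin as plate1; may be absent (None).
- plate5: Another such cover plate, same size and origin as plate1; may be absent (None).
- sander: Bystander: grey palm sander with an orange pad (125 mm across, 126 mm high) and dust canister (115 mm out along its x). Origin: middle of the pad's underside.
- tape_roll: Bystander: roll of yellow masking tape lying flat, 104 mm across, 25 mm high. Origin: middle of its underside.
- sanding_block: Bystander: cork hand sanding block with a brown abrasive sole, 117 x 64 x 34 mm. Origin: middle of its underside.
Mind the look-alikes: they are no part of the job. What is meant by the bar is not brown, and is the larger of those in its own colour.

How it is judged:
On the way, in this order (a step that is already met when the one before it is completed fails the run):
1. the keeper bar lies level and released on the bench, off the carrier (height (world z) of bar between 0.012 and 0.028 m and horizontal distance between bar and rack above 0.17 m and angle between bar's own y axis and vertical between 1.45 and 1.69 rad and contact force between bar and the fingers below 0.2 N and linear speed of bar below 0.02 m/s), for 0.3 s.
2. every plate lies released in the pile on the deck, against the backstop (x of plate1 in the frame of deck between 0.055 and 0.071 m and y of plate1 in the frame of deck between -0.018 and 0.018 m and z of plate1 in the frame of deck between -0.006 and 0.066 m and angle between the x axis of each of plate1, plate2, plate3, plate4, plate5 and the x axis of deck, either way round below 0.12 rad and angle between the z axis of each of plate1, plate2, plate3, plate4, plate5 and the z axis of deck, either way round below 0.08 rad and linear speed of each of plate1, plate2, plate3, plate4, plate5 below 0.02 m/s and contact force between each of plate1, plate2, plate3, plate4, plate5 and the fingers below 0.2 N and x of plate2 in the frame of deck between 0.055 and 0.071 m and y of plate2 in the frame of deck between -0.018 and 0.018 m and z of plate2 in the frame of deck between -0.006 and 0.066 m and x of plate3 in the frame of deck between 0.055 and 0.071 m and y of plate3 in the frame of deck between -0.018 and 0.018 m and z of plate3 in the frame of deck between -0.006 and 0.066 m and x of plate4 in the frame of deck between 0.055 and 0.071 m and y of plate4 in the frame of deck between -0.018 and 0.018 m and z of plate4 in the frame of deck between -0.006 and 0.066 m and x of plate5 in the frame of deck between 0.055 and 0.071 m and y of plate5 in the frame of deck between -0.018 and 0.018 m and z of plate5 in the frame of deck between -0.006 and 0.066 m), for 0.3 s.
3. the keeper bar sits home in both fork clips with the jaws closed over it (z of bar in the frame of clip_seat between -0.006 and 0.005 m and x of bar in the frame of clip_seat between -0.009 and 0.009 m and y of bar in the frame of clip_seat between -0.014 and 0.014 m and angle between the y axis of bar and the y axis of rack, either way round below 0.06 rad and value of joint each of jaw_left, jaw_right below 0.15 rad), for 0.2 s.
At the end, for the whole second after the job is handed in: Each plate present: released, flat (0.08 rad), along the slope (0.12 rad), within 18 mm of the centre line, lower end within 6 mm of the backstop. Bar in both clips within 14 mm sideways, 9 mm fore and aft, 5 mm in height, square within 0.06 rad; jaws closed (under 0.15 rad); all at rest (all of step 2 and all of step 3 and linear speed of bar below 0.02 m/s); the robot touches nothing.
It fails at once if the sander is moved by more than 25 mm (distance of sander from where it was at the start of the episode above 0.025 m).
It fails at once if the tape roll is moved by more than 25 mm (distance of tape_roll from where it was at the start of the episode above 0.025 m).
It fails at once if the sanding block is moved by more than 25 mm (distance of sanding_block from where it was at the start of the episode above 0.025 m).
Of plate1, plate2, plate3, plate4, plate5 only 3 to 5 are there at a start; the rules pass over those that are not, and their reading is None.
At some moment in a run one of plate1, plate2, plate3, plate4, plate5, bar may be knocked a few centimetres aside while the robot is not near it.
Once in a run the grip may slacken for a moment while it holds something.
It also fails if it takes over 210 s, if anything falls off the work surface, if the arm or the gripper's body presses on something with over 40 N, if the wrist force passes 120 N, or if a joint passes its speed limit or range.

## Working session

There is one attempt and no reset: what is moved stays moved. The work goes in short steps, Python scripts to look and compute and a tool call to move; the robot and the scene stay as the last step left them, time stands still between calls to the robot, and variables do not carry over. Pictures are saved under pics/ and viewed, at most 14 in all, crops included, and the job is handed in when it is done.

Besides the shell and the picture viewer there is one more tool, called after "Call:" as name([rows], argument=value, ...), one row to a line, values as JSON. step_arm: Moves the arm, as the interface text tells. Shift numbers are shares of 0.02 m and turn numbers shares of 45 degrees, none past 1 either way. Its arguments: {"type":"object","properties":{"motion":{"type":"array"},"fingers":{"type":"number"}},"required":["motion"]}

```bash
mkdir -p pics; ls; python3 - <<'E'
from bench import env
import cv2,numpy as np
o=env.get_obs();print(o)
for n in ["scene","top","wrist"]:
    cv2.imwrite(f"pics/{n}0.png",env.get_image(n))
    c=env.get_calibration(n);print(n,{k:np.round(v,3).tolist() for k,v in c.items()})
    for t in ["rack","deck","clip_seat","bar","plate1","sander","tape_roll","sanding_block"]:
        print(n,t,[(np.round(d["uv"]).tolist(),round(d["conf"],2)) for d in env.pinpoint(n,t)])
E
```

```text
pics
{'time': 0.0, 'joint_pos': array([ 1.03550111e+00,  5.28456004e-01,  1.43390598e+00, -1.24425396e-05,
        1.18136524e+00, -1.78502381e-01]), 'qd': array([ 1.12517098e-03,  7.15069679e-05,  1.13261859e-03,  3.70945201e-04,
       -6.77320442e-04,  6.19059075e-04]), 'joint_efforts': array([-1.10899378e-03, -4.40033019e+01, -1.76596302e+01,  6.33506547e-02,
        5.79342199e-02, -1.77093789e-04]), 'tcp_pos': array([0.21790665, 0.58503235, 0.23257667]), 'tcp_rot': array([-3.67487875e-04,  1.77449236e-01,  9.84129376e-01, -1.00204180e-03]), 'wrist_force': array([-0.41240379, -0.1644152 , -0.07800963]), 'moment': array([-0.0046106 ,  0.03405229,  0.00428105]), 'gripper_force': 0.0, 'finger_gap': 0.08734188449592917}
scene {'mtx': [[396.408, 0.0, 324.479], [0.0, 396.408, 199.389], [0.0, 0.0, 1.0]], 'camera_from_world': [[0.227, 0.974, 0.004, -0.247], [0.713, -0.163, -0.682, -0.293], [-0.663, 0.158, -0.731, 1.424], [0.0, 0.0, 0.0, 1.0]]}
scene rack [([274.0, 239.0], 0.96)]
scene deck [([268.0, 207.0], 0.85)]
scene clip_seat [([274.0, 236.0], 0.92), ([262.0, 207.0], 0.42)]
scene ba
[... 766 characters left out ...]
 0.97), ([256.0, 184.0], 0.96), ([274.0, 249.0], 0.77), ([462.0, 259.0], 0.77), ([468.0, 193.0], 0.59)]
top sander [([314.0, 127.0], 0.63), ([462.0, 261.0], 0.56), ([373.0, 205.0], 0.25)]
top tape_roll [([371.0, 124.0], 0.6), ([256.0, 185.0], 0.39)]
top sanding_block [([418.0, 128.0], 0.8)]
wrist {'mtx': [[309.707, 0.0, 319.256], [0.0, 309.707, 200.274], [0.0, 0.0, 1.0]], 'hand_eye': [[-0.001, -0.962, -0.274, 0.076], [1.0, -0.001, 0.0, 0.0], [-0.0, -0.274, 0.962, -0.152], [0.0, 0.0, 0.0, 1.0]]}
wrist rack []
wrist deck [([259.0, 337.0], 0.36)]
wrist clip_seat []
wrist bar []
wrist plate1 [([255.0, 339.0], 0.89), ([52.0, 360.0], 0.67)]
wrist sander []
wrist tape_roll []
wrist sanding_block []
```

```bash
python3 - <<'E'
import cv2
a=cv2.imread('pics/top0.png')[60:320,120:560]
cv2.imwrite('pics/top0c.png',cv2.resize(a,(800,473)))
a=cv2.imread('pics/scene0.png')[130:350,120:540]
cv2.imwrite('pics/scene0c.png',cv2.resize(a,(800,419)))
E
```

```text
(no output)
```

View pics/top0c.png

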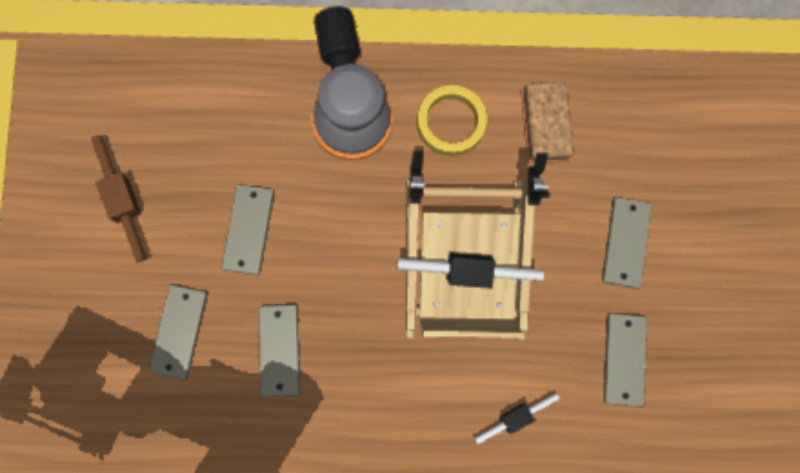

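View pics/scene0c.png

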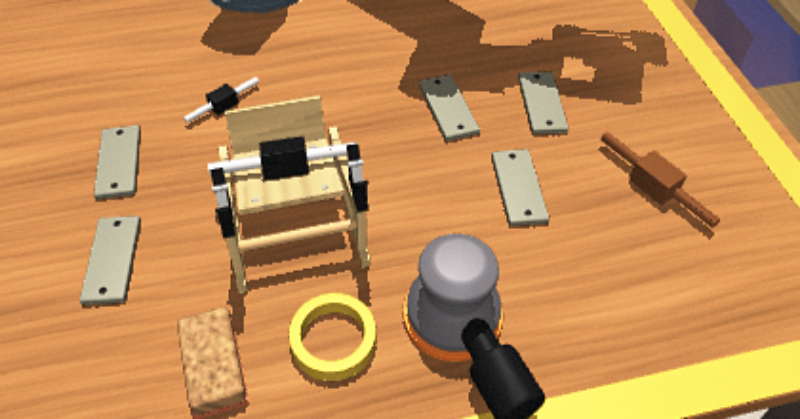

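The pictures show five grey plates (three to the left of the carrier, two to the right). The real bar is the big one lying across the deck, at top pixel (377,208). The look-alikes are a small bar near the robot and a brown one at (185,164). Next I'll locate everything from the two views.

```bash
cat > h.py <<'E'
from bench import env
import cv2,numpy as np
from scipy.spatial.transform import Rotation as Ro
def cal(n):
    c=env.get_calibration(n);return c["mtx"],c["camera_from_world"]
def tri(pa,pb,a="top",b="scene"):
    (Ka,Ta),(Kb,Tb)=cal(a),cal(b)
    X=cv2.triangulatePoints(Ka@Ta[:3],Kb@Tb[:3],np.float64(pa).reshape(2,1),np.float64(pb).reshape(2,1))[:,0];return X[:3]/X[3]
def proj(n,X):
    K,T=cal(n);c=T[:3,:3]@np.asarray(X)+T[:3,3];return (K@c)[:2]/c[2]
def onz(n,uv,z):
    K,T=cal(n);R=T[:3,:3];t=T[:3,3];C=-R.T@t
    d=R.T@np.linalg.solve(K,np.c_[np.atleast_2d(uv),np.ones(len(np.atleast_2d(uv)))].T);return (C[:,None]+d*((z-C[2])/d[2])).T
def tcp():
    o=env.get_obs();return o["tcp_pos"],Ro.from_quat(np.roll(o["tcp_rot"],-1))
def rect(n,m,z):
    """mask -> (centre,angle mod pi,long,short) on plane z"""
    c=max(cv2.findContours(m.astype(np.uint8),0,2)[0],key=cv2.contourArea)[:,0].astype(float)
    p=onz(n,c,z)[:,:2];(cx,cy),_,_=r=cv2.minAreaRect((p*1000).astype(np.float32))
    b=cv2.boxPoints(r)/1000;e=[b[1]-b[0],b[2]-b[1]];L=[np.linalg.norm(v) for v in e];i=int(np.argmax(L))
    a=np.arctan2(e[i][1],e[i][0]);a=(a+np.pi/2)%np.pi-np.pi/2
    return np.array([cx,cy])/1000,a,L[i],L[1-i]
E
python3 - <<'E'
from h import *
np.set_printoptions(precision=4,suppress=True)
env.get_image("top");env.get_image("scene")
S=env.cut_out("scene","plate1");T=env.cut_out("top","plate1")
for n,Q in(("top",T),("scene",S)):
  for d in Q: 
    if d["region"].sum()>50:print(n,round(d["conf"],2),np.round(d["uv"]),*rect(n,d["region"],.012))
print("seat",tri((378,158),(274,236)))
print("bar",tri((377,208),(267,210)))
print("deck", tri((379,238),(268,207)))
for t in ["rack","clip_seat","deck","bar","jaw_left","jaw_right"]:
    a=env.pinpoint("top",t);b=env.pinpoint("scene",t)
    print(t,[np.round(x["uv"],1) for x in a[:2]],[np.round(x["uv"],1) for x in b[:2]],tri(a[0]["uv"],b[0]["uv"]) if a and b else "")
for n in ["top","scene"]:
  for d in env.cut_out(n,"bar"): print(n,d["conf"],d["uv"],rect(n,d["region"],.1))
for t,z in(("sander",.1),("tape_roll",.025),("sanding_block",.034)):
  for d in env.cut_out("top",t)[:1]: print(t,rect("top",d["region"],z))
E
```

```text
top 0.98 [255. 184.] [0.592  0.3025] -0.13366067 0.12875985 0.054822765
top 0.93 [273. 252.] [0.4142 0.2499] 0.06796622 0.12702172 0.056162894
top 0.73 [465. 258.] [ 0.4137 -0.2499] -0.02625966 0.12881555 0.060537305
top 0.69 [219. 238.] [0.4371 0.3966] -0.19486916 0.13222373 0.059911698
top 0.58 [466. 193.] [ 0.5861 -0.2567] -0.16050768 0.1331926 0.059011664
scene 0.87 [180. 214.] [ 0.4195 -0.2525] -0.0810101 0.14049356 0.06475186
scene 0.82 [393. 226.] [0.5976 0.3027] -0.12524009 0.13843045 0.060217116
scene 0.79 [172. 267.] [ 0.5927 -0.2559] -0.18214977 0.1329055 0.05837873
scene 0.78 [354. 184.] [0.4213 0.2478] 0.062791705 0.13634208 0.0591908
scene 0.61 [402. 184.] [0.4442 0.395 ] -0.1761421 0.13565217 0.05979266
seat [ 0.6448 -0.0114  0.1254]
bar [ 0.5271 -0.0156  0.0859]
deck [ 0.4579 -0.0206  0.0239]
rack [array([468.3, 194.2])] [array([273.3, 239.9])] [ 0.6022 -0.1275  0.1466]
clip_seat [array([377.5, 156.8]), array([373.4, 201.9])] [array([269.2, 232.7])] [ 0.644  -0.0144  0.1374]
deck [array([376.9, 237.3])] [array([266., 208.])] [ 0.459  -0.0207  0.0206]
bar [array([402.9, 290.4]), array([181.4, 167.8])] [array([268.5, 213.9]), array([464.8, 224.4])] [ 0.3281 -0.0691 -0.1269]Traceback (most recent call last):
  File "<stdin>", line 12, in <module>
ValueError: it knows: bar, clip_seat, deck, plate, rack, sander, sanding_block, tape_roll
```

```bash
python3 - <<'E'
import cv2
a=cv2.imread('pics/top0.png')[135:265,320:440]
cv2.imwrite('pics/rk.png',cv2.resize(a,(550,596),interpolation=cv2.INTER_CUBIC))
E
```

```text
(no output)
```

View pics/rk.png

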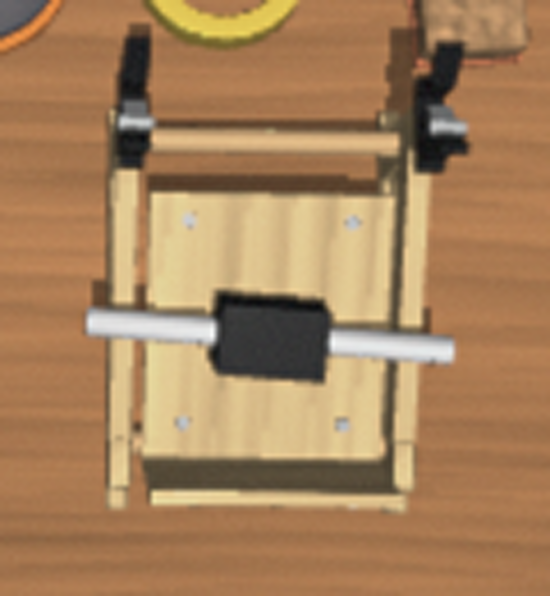

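```bash
python3 - <<'E'
from h import *
np.set_printoptions(precision=4,suppress=True)
f=lambda x,y:(320+x/4.583,135+y/4.583)
hi=onz("top",[f(150,193),f(395,195)],.0863);bs=onz("top",[f(151,491),f(406,497)],.097)
lo=onz("top",[f(145,458),f(383,459)],.035)
for q in(hi,bs,lo):print(q.tolist(),np.linalg.norm(q[0]-q[1]),"yaw",np.arctan2(*( (q[0]-q[1])[[0,1]]*[-1,1])))
c=[hi.mean(0),bs.mean(0),lo.mean(0)];print(c)
d=c[0]-c[1];print("axis yaw",np.arctan2(d[1],d[0]),np.hypot(*d[:2]),"want",.056+.1076)
# fit
from scipy.optimize import least_squares
R=np.array([[.056,.067],[.056,-.067],[-.1076,.067],[-.1076,-.067]]);W=np.r_[hi,bs][:,:2]
W=np.r_[hi[:1],hi[1:],bs[:1],bs[1:]][:,:2]
s=least_squares(lambda p:(R@np.array([[np.cos(p[2]),np.sin(p[2])],[-np.sin(p[2]),np.cos(p[2])]])+p[:2]-W).ravel(),[.55,0,0]);print(s.x,s.fun*1000)
p=s.x;u=np.array([np.cos(p[2]),np.sin(p[2])]);print("seat",p[:2]+.092*u,"deck",p[:2]-.085*u)
# bar: ends of block/tube axis
for z in(.085,.1):
  print("tube ends",z,onz("top",[f(88,323),f(453,350)],z).tolist(),onz("top",[f(271,337)],z))
E
```

```text
[[0.6041329270501737, 0.04922306009329551, 0.08630000000000004], [0.6066787207035987, -0.08528692945936217, 0.08630000000000004]] 0.13453407878594145 yaw 0.01892416876417285
[[0.4405293548877014, 0.04697216118638388, 0.09699999999999998], [0.44097738643784884, -0.08852382092341712, 0.09699999999999998]] 0.13549672283922384 yaw 0.0033065919026641862
[[0.4623396712879101, 0.045846630223817686, 0.03499999999999992], [0.46537769326032036, -0.08847913493734266, 0.03499999999999992]] 0.13436011597061104 yaw 0.02261296724442069
[array([ 0.6054, -0.018 ,  0.0863]), array([ 0.4408, -0.0208,  0.097 ]), array([ 0.4639, -0.0213,  0.035 ])]
axis yaw 0.016663227104785003 0.16467531481741268 want 0.1636
[ 0.5489 -0.019   0.0144] [-0.2282 -0.4541 -0.8413  0.0698 -0.2076 -0.5628  1.277   0.9471]
seat [ 0.6409 -0.0177] deck [ 0.4639 -0.0203]
tube ends 0.085 [[0.531377031319492, 0.08173289412865425, 0.08499999999999996], [0.5219313227451543, -0.1168392666286863, 0.08499999999999996]] [[ 0.5264 -0.0179  0.085 ]]
tube ends 0.1 [[0.5292844790702278, 0.0823856696249167, 0.10000000000000009], [0.5199732727488093, -0.1133589210482206, 0.10000000000000009]] [[ 0.5244 -0.0158  0.1   ]]
```

```bash
cat >> h.py <<'E'
Rk=np.array([.5489,-.019,0]);Yaw=.0144
RK=Ro.from_euler('z',Yaw);DK=RK*Ro.from_euler('y',-20,degrees=True)
D0=Rk+RK.apply([-.085,0,.035])
deck=lambda p:D0+DK.apply(p)
SEAT=Rk+RK.apply([.092,0,.131])
def down(yaw,tilt=0):
    """tool pose: z down, x at world yaw (rad); tilt: afterwards leaned like the deck by tilt deg about rack y"""
    return RK*Ro.from_euler('y',-tilt,degrees=True)*RK.inv()*Ro.from_euler('z',yaw)*Ro.from_euler('x',180,degrees=True)
def plan(wps,p=None,R=None):
    """wps: list of (pos,Rot); prints constant rows for each leg"""
    if p is None:p,R=tcp()
    for q,Q in wps:
        q=np.array(q,float);w=(R.inv()*Q).as_rotvec();
        n=max(1,int(np.ceil(np.linalg.norm(w)/np.radians(8.4))))
        while 1:
            M=sum((R*Ro.from_rotvec(w*k/n)).as_matrix() for k in range(n))
            d=np.linalg.solve(M,q-p)
            if abs(d).max()<=.02:break
            n+=1
        print(n,"rows",np.round(np.r_[d/.02,w/n/np.radians(45)],3).tolist())
        p,R=q,Q
def st():
    o=env.get_obs();p,R=tcp();print("t",round(o["time"],1),"tcp",p.round(4),"x-yaw",np.round(np.arctan2(*R.as_matrix()[[1,0],0]),3),"z",R.as_matrix()[:,2].round(3),"gap",round(o["finger_gap"],4),"gf",round(o["gripper_force"],1),"F",o["wrist_force"].round(1))
E
python3 - <<'E'
from h import *
n=DK.apply([0,0,1]);B=deck([.0735,.0,.020]);print(B,n)
Q=Ro.from_rotvec(-.062*n)*down(np.pi/2+Yaw,20)
print(Q.as_matrix().round(3))
B[1]=-.018
plan([(B+.12*n,Q),(B,Q)])
E
```

```text
[ 0.52612937 -0.01932792  0.07893233] [-0.34198468 -0.00492492  0.93969262]
[[ 0.044  0.939  0.342]
 [ 0.999 -0.048  0.005]
 [ 0.021  0.341 -0.94 ]]
35 rows [-0.986, -0.2, 0.054, -0.011, -0.007, 0.045]
6 rows [0.0, 0.0, 1.0, 0.0, 0.0, 0.0]
```

Call:
step_arm([
  [-0.99,-0.2,0.05,-0.011,-0.007,0.045],
  [-0.99,-0.2,0.05,-0.011,-0.007,0.045],
  [-0.99,-0.2,0.05,-0.011,-0.007,0.045],
  [-0.99,-0.2,0.05,-0.011,-0.007,0.045],
  [-0.99,-0.2,0.05,-0.011,-0.007,0.045],
  [-0.99,-0.2,0.05,-0.011,-0.007,0.045],
  [-0.99,-0.2,0.05,-0.011,-0.007,0.045],
  [-0.99,-0.2,0.05,-0.011,-0.007,0.045],
], fingers=-1)

```text
time: 2.75
tcp_pos: [0.3444, 0.484, 0.2272]
tcp_rot: [0.028, 0.315, 0.948, 0.03]
wrist_force: [0.2, -0.3, -0.3]
finger_gap: 0.087
gripper_force: 0.0
```

Call:
step_arm([
  [-0.99,-0.2,0.05,-0.011,-0.007,0.045],
  [-0.99,-0.2,0.05,-0.011,-0.007,0.045],
  [-0.99,-0.2,0.05,-0.011,-0.007,0.045],
  [-0.99,-0.2,0.05,-0.011,-0.007,0.045],
  [-0.99,-0.2,0.05,-0.011,-0.007,0.045],
  [-0.99,-0.2,0.05,-0.011,-0.007,0.045],
  [-0.99,-0.2,0.05,-0.011,-0.007,0.045],
  [-0.99,-0.2,0.05,-0.011,-0.007,0.045],
])

```text
time: 3.55
tcp_pos: [0.4369, 0.3519, 0.2223]
tcp_rot: [0.055, 0.445, 0.892, 0.06]
wrist_force: [0.4, -0.3, 0.2]
finger_gap: 0.0872
gripper_force: 0.0
```

Call:
step_arm([
  [-0.99,-0.2,0.05,-0.011,-0.007,0.045],
  [-0.99,-0.2,0.05,-0.011,-0.007,0.045],
  [-0.99,-0.2,0.05,-0.011,-0.007,0.045],
  [-0.99,-0.2,0.05,-0.011,-0.007,0.045],
  [-0.99,-0.2,0.05,-0.011,-0.007,0.045],
  [-0.99,-0.2,0.05,-0.011,-0.007,0.045],
  [-0.99,-0.2,0.05,-0.011,-0.007,0.045],
  [-0.99,-0.2,0.05,-0.011,-0.007,0.045],
])

```text
time: 4.35
tcp_pos: [0.4894, 0.1995, 0.215]
tcp_rot: [0.081, 0.565, 0.816, 0.088]
wrist_force: [0.4, 0.5, -0.2]
finger_gap: 0.0871
gripper_force: 0.0
```

Call:
step_arm([
  [-0.99,-0.2,0.05,-0.011,-0.007,0.045],
  [-0.99,-0.2,0.05,-0.011,-0.007,0.045],
  [-0.99,-0.2,0.05,-0.011,-0.007,0.045],
  [-0.99,-0.2,0.05,-0.011,-0.007,0.045],
  [-0.99,-0.2,0.05,-0.011,-0.007,0.045],
  [-0.99,-0.2,0.05,-0.011,-0.007,0.045],
  [-0.99,-0.2,0.05,-0.011,-0.007,0.045],
  [0,0,0,0,0,0],
])

```text
time: 5.15
tcp_pos: [0.499, 0.0582, 0.2037]
tcp_rot: [0.102, 0.661, 0.735, 0.11]
wrist_force: [-0.1, -0.4, -0.6]
finger_gap: 0.0871
gripper_force: 0.0
```

```bash
python3 - <<'E'
from h import *
st()
cv2.imwrite("pics/w1.png",env.get_image("wrist"))
n=DK.apply([0,0,1]);B=deck([.0735,.0,.020]);B[1]=-.018
Q=Ro.from_rotvec(-.062*n)*down(np.pi/2+Yaw,20)
plan([(B+.12*n,Q),(B,Q)])
E
```

```text
t 5.2 tcp [0.499  0.0582 0.2037] x-yaw 1.677 z [ 0.296  0.027 -0.955] gap 0.0871 gf 0.0 F [-0.1 -0.4 -0.6]
4 rows [-0.962, -0.258, 0.07, -0.015, -0.008, 0.048]
6 rows [0.0, 0.0, 1.0, 0.0, 0.0, 0.0]
```

View pics/w1.png

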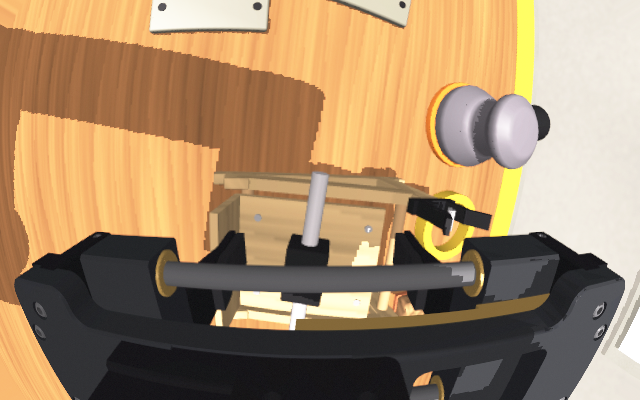

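The wrist view shows the bar's block at about (305,270), between the open fingers and roughly centred. I'll go down on it.

Call:
step_arm([
  [-0.96,-0.26,0.07,-0.015,-0.008,0.048],
  [-0.96,-0.26,0.07,-0.015,-0.008,0.048],
  [-0.96,-0.26,0.07,-0.015,-0.008,0.048],
  [-0.96,-0.26,0.07,-0.015,-0.008,0.048],
  [0,0,1,0,0,0],
  [0,0,1,0,0,0],
  [0,0,0.5,0,0,0],
  [0,0,0,0,0,0],
])

```text
time: 6.0
tcp_pos: [0.5022, -0.0167, 0.1436]
tcp_rot: [0.117, 0.712, 0.681, 0.126]
wrist_force: [-0.3, 0.3, -1.9]
finger_gap: 0.0865
gripper_force: 0.0
```

```bash
python3 - <<'E'
from h import *
st()
n=DK.apply([0,0,1]);B=deck([.0735,.0,.020]);B[1]=-.018
Q=Ro.from_rotvec(-.062*n)*down(np.pi/2+Yaw,20)
plan([(B,Q)])
E
```

```text
t 6.0 tcp [ 0.5022 -0.0167  0.1436] x-yaw 1.53 z [ 0.339  0.006 -0.941] gap 0.0865 gf 0.0 F [-0.3  0.3 -1.9]
4 rows [-0.021, 0.007, 0.862, -0.001, -0.0, 0.001]
```

Call:
step_arm([
  [-0.02,0,0.86,0,0,0],
  [-0.02,0,0.86,0,0,0],
  [-0.02,0,0.86,0,0,0],
  [-0.02,0,0.86,0,0,0],
  [0,0,0,0,0,0],
  [0,0,0,0,0,0],
  [0,0,0,0,0,0],
  [0,0,0,0,0,0],
])

```text
time: 6.8
tcp_pos: [0.5257, -0.0186, 0.081]
tcp_rot: [0.119, 0.712, 0.68, 0.127]
wrist_force: [1.0, -0.4, 0.5]
finger_gap: 0.087
gripper_force: 0.0
```

Call:
step_arm([
  [0,0,0,0,0,0],
  [0,0,0,0,0,0],
  [0,0,0,0,0,0],
  [0,0,0,0,0,0],
  [0,0,0,0,0,0],
  [0,0,0,0,0,0],
  [0,0,0,0,0,0],
  [0,0,0,0,0,0],
], fingers=1)

```text
time: 7.6
tcp_pos: [0.5258, -0.0188, 0.0799]
tcp_rot: [0.118, 0.712, 0.68, 0.127]
wrist_force: [0.4, -1.1, -1.0]
finger_gap: 0.0401
gripper_force: 30.0
```

```bash
python3 - <<'E'
from h import *
st()
p,R=tcp();n=DK.apply([0,0,1])
V=down(np.pi/2);L=p+.13*n+np.array([0,0,.03])
plan([(L,R),([.5,-.42,.2],V),([.5,-.42,.03],V)])
E
```

```text
t 7.6 tcp [ 0.5258 -0.0188  0.0799] x-yaw 1.529 z [ 0.341  0.004 -0.94 ] gap 0.0401 gf 30.0 F [ 0.4 -1.1 -1. ]
8 rows [0.003, 0.064, -0.989, 0.0, 0.0, 0.0]
21 rows [-0.953, 0.053, 0.079, 0.021, -0.001, -0.003]
9 rows [-0.0, -0.0, 0.944, 0.0, 0.0, 0.0]
```

Gripped at 40.1 mm, which is the block. Lifting it and carrying it to the right side of the bench.

Call:
step_arm([
  [0,0.06,-0.99,0,0,0],
  [0,0.06,-0.99,0,0,0],
  [0,0.06,-0.99,0,0,0],
  [0,0.06,-0.99,0,0,0],
  [0,0.06,-0.99,0,0,0],
  [0,0.06,-0.99,0,0,0],
  [0,0.06,-0.99,0,0,0],
  [0,0.06,-0.99,0,0,0],
])

```text
time: 8.4
tcp_pos: [0.4789, -0.0194, 0.232]
tcp_rot: [0.117, 0.712, 0.681, 0.126]
wrist_force: [0.2, 0.4, -2.7]
finger_gap: 0.0399
gripper_force: 30.0
```

Call:
step_arm([
  [-0.95,0.05,0.08,0.021,-0.001,-0.003],
  [-0.95,0.05,0.08,0.021,-0.001,-0.003],
  [-0.95,0.05,0.08,0.021,-0.001,-0.003],
  [-0.95,0.05,0.08,0.021,-0.001,-0.003],
  [-0.95,0.05,0.08,0.021,-0.001,-0.003],
  [-0.95,0.05,0.08,0.021,-0.001,-0.003],
  [-0.95,0.05,0.08,0.021,-0.001,-0.003],
  [-0.95,0.05,0.08,0.021,-0.001,-0.003],
])

```text
time: 9.2
tcp_pos: [0.486, -0.1727, 0.2193]
tcp_rot: [0.073, 0.712, 0.694, 0.078]
wrist_force: [-0.3, -0.5, -2.8]
finger_gap: 0.0398
gripper_force: 30.0
```

Call:
step_arm([
  [-0.95,0.05,0.08,0.021,-0.001,-0.003],
  [-0.95,0.05,0.08,0.021,-0.001,-0.003],
  [-0.95,0.05,0.08,0.021,-0.001,-0.003],
  [-0.95,0.05,0.08,0.021,-0.001,-0.003],
  [-0.95,0.05,0.08,0.021,-0.001,-0.003],
  [-0.95,0.05,0.08,0.021,-0.001,-0.003],
  [-0.95,0.05,0.08,0.021,-0.001,-0.003],
  [-0.95,0.05,0.08,0.021,-0.001,-0.003],
])

```text
time: 10.0
tcp_pos: [0.4936, -0.3257, 0.2074]
tcp_rot: [0.029, 0.709, 0.704, 0.029]
wrist_force: [0.4, 0.3, -2.5]
finger_gap: 0.0398
gripper_force: 30.0
```

Call:
step_arm([
  [-0.95,0.05,0.08,0.021,-0.001,-0.003],
  [-0.95,0.05,0.08,0.021,-0.001,-0.003],
  [-0.95,0.05,0.08,0.021,-0.001,-0.003],
  [-0.95,0.05,0.08,0.021,-0.001,-0.003],
  [-0.95,0.05,0.08,0.021,-0.001,-0.003],
  [0,0,0,0,0,0],
  [0,0,0,0,0,0],
  [0,0,0,0,0,0],
])

```text
time: 10.8
tcp_pos: [0.4984, -0.4182, 0.1998]
tcp_rot: [0.001, 0.706, 0.708, -0.001]
wrist_force: [-0.9, 0.6, -2.7]
finger_gap: 0.0399
gripper_force: 3.0
```

```bash
python3 - <<'E'
from h import *
st()
cv2.imwrite("pics/w2.png",np.vstack([env.get_image("wrist"),env.get_image("top")])[::1,:][:, :])
V=down(np.pi/2);plan([([.5,-.42,.05],V),([.5,-.42,.022],V)])
i=cv2.imread("pics/w2.png");cv2.imwrite("pics/w2.png",cv2.resize(i,(480,600)))
E
```

```text
t 10.8 tcp [ 0.4984 -0.4182  0.1998] x-yaw 1.575 z [ 0.001 -0.003 -1.   ] gap 0.0399 gf 3.0 F [-0.9  0.6 -2.7]
8 rows [-0.009, 0.008, 0.939, 0.0, 0.001, 0.001]
2 rows [-0.0, -0.0, 0.7, 0.0, 0.0, 0.0]
```

View pics/w2.png

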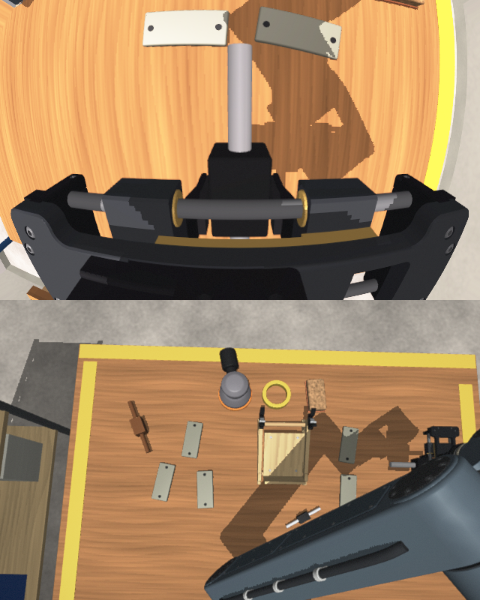

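The bar is still in the grip, though the grip force has dropped to 3 N for the moment. The picture shows the bench below it is clear. Lowering gently.

Call:
step_arm([
  [0,0,0.94,0,0,0],
  [0,0,0.94,0,0,0],
  [0,0,0.94,0,0,0],
  [0,0,0.94,0,0,0],
  [0,0,0.94,0,0,0],
  [0,0,0.94,0,0,0],
  [0,0,0.94,0,0,0],
  [0,0,0.5,0,0,0],
])

```text
time: 11.7
tcp_pos: [0.4985, -0.4185, 0.0573]
tcp_rot: [0.001, 0.706, 0.709, -0.001]
wrist_force: [-0.6, 1.2, -2.5]
finger_gap: 0.0395
gripper_force: 30.0
```

Call:
step_arm([
  [0,0,0.4,0,0,0],
  [0,0,0.4,0,0,0],
  [0,0,0.3,0,0,0],
  [0,0,0.2,0,0,0],
  [0,0,0.2,0,0,0],
  [0,0,0,0,0,0],
  [0,0,0,0,0,0],
  [0,0,0,0,0,0],
])

```text
time: 12.5
tcp_pos: [0.4993, -0.4202, 0.029]
tcp_rot: [0.003, 0.706, 0.708, -0.001]
wrist_force: [-0.7, 0.5, -2.6]
finger_gap: 0.0398
gripper_force: 30.0
```

Call:
step_arm([
  [0,0,0.1,0,0,0],
  [0,0,0.1,0,0,0],
  [0,0,0.1,0,0,0],
  [0,0,0,0,0,0],
  [0,0,0,0,0,0],
  [0,0,0,0,0,0],
  [0,0,0,0,0,0],
  [0,0,0,0,0,0],
])

```text
time: 13.3
tcp_pos: [0.4991, -0.42, 0.0226]
tcp_rot: [0.002, 0.706, 0.708, -0.001]
wrist_force: [-0.8, -0.5, -2.3]
finger_gap: 0.0397
gripper_force: 30.0
```

Call:
step_arm([
  [0,0,0.05,0,0,0],
  [0,0,0.05,0,0,0],
  [0,0,0,0,0,0],
  [0,0,0,0,0,0],
  [0,0,0,0,0,0],
  [0,0,0,0,0,0],
  [0,0,0,0,0,0],
  [0,0,0,0,0,0],
])

```text
time: 14.1
tcp_pos: [0.4992, -0.4201, 0.0223]
tcp_rot: [0.002, 0.706, 0.708, -0.001]
wrist_force: [-2.2, 1.0, 6.6]
finger_gap: 0.0402
gripper_force: 30.0
```

Call:
step_arm([
  [0,0,0,0,0,0],
  [0,0,0,0,0,0],
  [0,0,0,0,0,0],
  [0,0,0,0,0,0],
  [0,0,0,0,0,0],
  [0,0,-0.5,0,0,0],
  [0,0,-1,0,0,0],
  [0,0,-1,0,0,0],
], fingers=-1)

```text
time: 14.9
tcp_pos: [0.4989, -0.4196, 0.0713]
tcp_rot: [0.002, 0.706, 0.708, -0.001]
wrist_force: [-0.5, 0.0, 0.9]
finger_gap: 0.0863
gripper_force: 0.0
```

Call:
step_arm([
  [0,0,-1,0,0,0],
  [0,0,-1,0,0,0],
  [0,0,-1,0,0,0],
  [0,0,-1,0,0,0],
  [0,0,0,0,0,0],
  [0,0,0,0,0,0],
  [0,0,0,0,0,0],
  [0,0,0,0,0,0],
])

```text
time: 15.7
tcp_pos: [0.4983, -0.4187, 0.1493]
tcp_rot: [0.001, 0.706, 0.708, -0.001]
wrist_force: [-0.2, 0.0, -0.0]
finger_gap: 0.0869
gripper_force: 0.0
```

```bash
python3 - <<'E'
from h import *
st()
A=[.415,-.250];Q=down(np.pi-.03)
plan([([*A,.15],Q),([*A,.014],Q)])
E
```

```text
t 15.7 tcp [ 0.4983 -0.4187  0.1493] x-yaw 1.574 z [-0.    -0.003 -1.   ] gap 0.0869 gf 0.0 F [-0.2  0.  -0. ]
11 rows [0.917, 0.228, -0.005, -0.0, 0.0, -0.178]
7 rows [0.0, -0.0, 0.971, 0.0, 0.0, 0.0]
```

Call:
step_arm([
  [0.92,0.23,0,0,0,-0.178],
  [0.92,0.23,0,0,0,-0.178],
  [0.92,0.23,0,0,0,-0.178],
  [0.92,0.23,0,0,0,-0.178],
  [0.92,0.23,0,0,0,-0.178],
  [0.92,0.23,0,0,0,-0.178],
  [0.92,0.23,0,0,0,-0.178],
  [0.92,0.23,0,0,0,-0.178],
])

```text
time: 16.5
tcp_pos: [0.463, -0.2786, 0.1491]
tcp_rot: [0.001, 0.219, 0.976, -0.002]
wrist_force: [0.4, -0.5, 0.5]
finger_gap: 0.0872
gripper_force: 0.0
```

Call:
step_arm([
  [0.92,0.23,0,0,0,-0.178],
  [0.92,0.23,0,0,0,-0.178],
  [0.92,0.23,0,0,0,-0.178],
  [0,0,0.5,0,0,0],
  [0,0,0,0,0,0],
  [0,0,0,0,0,0],
  [0,0,0,0,0,0],
  [0,0,0,0,0,0],
])

```text
time: 17.3
tcp_pos: [0.4162, -0.2506, 0.1397]
tcp_rot: [0.001, 0.015, 1.0, -0.003]
wrist_force: [0.2, -0.1, -0.5]
finger_gap: 0.0873
gripper_force: 0.0
```

```bash
cat >> h.py <<'E'
def wonz(uv,z,p,R):
    c=env.get_calibration("wrist");K=c["mtx"];H=c["hand_eye"];uv=np.atleast_2d(uv)
    a=(uv-K[:2,2])/K[0,0];r=np.linalg.norm(a,axis=1,keepdims=True)
    d=np.c_[a/np.maximum(r,1e-9)*np.sin(r),np.cos(r)]
    d=R.apply(d@H[:3,:3].T);C=p+R.apply(H[:3,3]);return C+d*((z-C[2])/d[:,2])[:,None]
def wplates(save=None,thing="plate1",z=.012):
    p,R=tcp();im=env.get_image("wrist")
    if save:cv2.imwrite(save,im)
    for d in env.cut_out("wrist",thing):
        m=d["region"]
        if m.sum()<300:continue
        c=max(cv2.findContours(m.astype(np.uint8),0,2)[0],key=cv2.contourArea)[:,0].astype(float)
        q=wonz(c,z,p,R)[:,:2];r=cv2.minAreaRect((q*1000).astype(np.float32));b=cv2.boxPoints(r)/1000;e=[b[1]-b[0],b[2]-b[1]]
        L=[np.linalg.norm(v) for v in e];i=int(np.argmax(L));a=(np.arctan2(e[i][1],e[i][0])+np.pi/2)%np.pi-np.pi/2
        print(thing,round(d["conf"],2),np.round(d["uv"]),"c",np.round(np.array(r[0])/1000,4),"yaw",round(a,3),"LxW",np.round([L[i],L[1-i]],3),"edge" if c[:,1].max()>397 else "")
E
python3 - <<'E'
from h import *
st();wplates("pics/w3.png")
A=[.415,-.250];Q=down(np.pi-.03)
plan([([*A,.014],Q)])
for d in (env.get_image("top") is not None) and env.cut_out("top","bar"): print(d["conf"],d["uv"],rect("top",d["region"],.02))
for d in env.cut_out("top","plate1"): print(round(d["conf"],2),rect("top",d["region"],.012))
E
```

```text
t 17.3 tcp [ 0.4162 -0.2506  0.1397] x-yaw 3.112 z [ 0.002 -0.005 -1.   ] gap 0.0873 gf 0.0 F [ 0.2 -0.1 -0.5]
plate1 0.98 [322. 188.] c [ 0.4136 -0.2513] yaw -0.059 LxW [0.129 0.056] 
plate1 0.7 [323. 306.] c [ 0.54   -0.2509] yaw 1.539 LxW [0.057 0.034] 
plate1 0.64 [637. 203.] c [0.4229 0.2128] yaw 0.359 LxW [0.134 0.036] 
plate1 0.6 [628. 288.] c [0.5889 0.2963] yaw 0.101 LxW [0.143 0.069] 
7 rows [0.008, 0.005, 0.898, -0.001, 0.0, 0.0]
0.94 [182.7, 169.9] (array([0.63022443, 0.49472592]), np.float32(0.38575435), np.float32(0.20257045), np.float32(0.04847288))
0.83 [507.4, 228.1] (array([ 0.49964563, -0.36125952]), np.float32(-1.3922882), np.float32(0.089465715), np.float32(0.023063436))
0.59 [405.0, 290.7] (array([ 0.32856796, -0.09101604]), np.float32(-1.196023), np.float32(0.13126402), np.float32(0.02966729))
0.22 [376.9, 212.9] (array([ 0.52959937, -0.02458249]), np.float32(0.0138014555), np.float32(0.18056762), np.float32(0.14407466))
0.97 (array([0.4122583 , 0.24961075]), np.float32(0.07271302), np.float32(0.131151), np.float32(0.05631392))
0.85 (array([ 0.58612848, -0.25632486]), np.float32(-0.15401065), np.float32(0.13320039), np.float32(0.057809725))
0.82 (array([0.43676285, 0.39538235]), np.float32(-0.1752727), np.float32(0.13119236), np.float32(0.060858086))
0.81 (array([0.58919073, 0.30208435]), np.float32(-0.13340616), np.float32(0.13327098), np.float32(0.06040148))
```

View pics/w3.png

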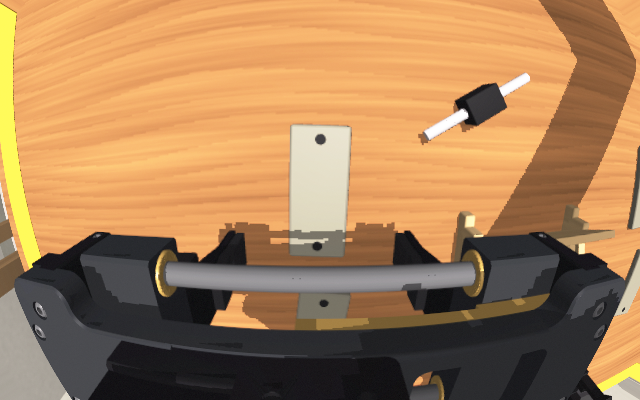

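The plate at wrist (320,190) measures 129 x 56 mm at (0.4136, -0.251), which agrees with the top view. Gripping it.

Call:
step_arm([
  [0.02,0,0.9,0,0,0.004],
  [0.02,0,0.9,0,0,0.004],
  [0.02,0,0.9,0,0,0.004],
  [0.02,0,0.9,0,0,0.004],
  [0.02,0,0.9,0,0,0.004],
  [0.02,0,0.9,0,0,0.004],
  [0,0,0.4,0,0,0],
  [0,0,0.4,0,0,0],
])

```text
time: 18.35
tcp_pos: [0.4134, -0.2507, 0.0153]
tcp_rot: [0.001, 0.024, 1.0, -0.002]
wrist_force: [-0.1, -0.5, -0.1]
finger_gap: 0.0872
gripper_force: 0.0
```

Call:
step_arm([
  [0,0,0,0,0,0],
  [0,0,0,0,0,0],
  [0,0,0,0,0,0],
  [0,0,0,0,0,0],
  [0,0,0,0,0,0],
  [0,0,0,0,0,0],
  [0,0,0,0,0,0],
  [0,0,0,0,0,0],
], fingers=1)

```text
time: 19.15
tcp_pos: [0.4136, -0.2509, 0.0162]
tcp_rot: [0.001, 0.024, 1.0, -0.003]
wrist_force: [-0.3, 0.1, 4.9]
finger_gap: 0.0559
gripper_force: 30.0
```

```bash
cat >> h.py <<'E'
def place(k,yawt=np.pi,lift=.16,h=.1,dx=.069):
    st();p,R=tcp();Q=down(yawt+Yaw,20);n=DK.apply([0,0,1]);T=deck([dx,0,.0145+.012*k]);print("tgt",T.round(4))
    L=p.copy();L[2]=lift;plan([(L,R),(T+h*n,Q),(T+.02*n,Q),(T,Q)])
E
python3 -c "
from h import *
place(0)"
```

```text
t 19.1 tcp [ 0.4136 -0.2509  0.0162] x-yaw 3.093 z [ 0.002 -0.006 -1.   ] gap 0.0559 gf 30.0 F [-0.3  0.1  4.9]
tgt [ 0.5238 -0.0194  0.0722]
8 rows [-0.002, -0.005, -0.899, 0.0, 0.0, 0.0]
12 rows [-0.3, 0.969, 0.021, -0.002, -0.037, -0.006]
5 rows [-0.0, -0.0, 0.8, 0.0, 0.0, 0.0]
1 rows [0.0, -0.0, 1.0, 0.0, 0.0, 0.0]
```

Call:
step_arm([
  [0,0,-0.9,0,0,0],
  [0,0,-0.9,0,0,0],
  [0,0,-0.9,0,0,0],
  [0,0,-0.9,0,0,0],
  [0,0,-0.9,0,0,0],
  [0,0,-0.9,0,0,0],
  [0,0,-0.9,0,0,0],
  [0,0,-0.9,0,0,0],
])

```text
time: 19.95
tcp_pos: [0.4125, -0.2493, 0.16]
tcp_rot: [0.0, 0.024, 1.0, -0.002]
wrist_force: [1.1, -0.1, -0.6]
finger_gap: 0.0558
gripper_force: 30.0
```

Call:
step_arm([
  [-0.3,0.97,0.02,-0.002,-0.037,-0.006],
  [-0.3,0.97,0.02,-0.002,-0.037,-0.006],
  [-0.3,0.97,0.02,-0.002,-0.037,-0.006],
  [-0.3,0.97,0.02,-0.002,-0.037,-0.006],
  [-0.3,0.97,0.02,-0.002,-0.037,-0.006],
  [-0.3,0.97,0.02,-0.002,-0.037,-0.006],
  [-0.3,0.97,0.02,-0.002,-0.037,-0.006],
  [-0.3,0.97,0.02,-0.002,-0.037,-0.006],
])

```text
time: 20.75
tcp_pos: [0.4654, -0.0951, 0.1611]
tcp_rot: [0.117, 0.005, 0.993, 0.002]
wrist_force: [-0.6, 0.3, -1.3]
finger_gap: 0.0557
gripper_force: 30.0
```

Call:
step_arm([
  [-0.3,0.97,0.02,-0.002,-0.037,-0.006],
  [-0.3,0.97,0.02,-0.002,-0.037,-0.006],
  [-0.3,0.97,0.02,-0.002,-0.037,-0.006],
  [-0.3,0.97,0.02,-0.002,-0.037,-0.006],
  [0,0,0,0,0,0],
  [0,0,0,0,0,0],
  [0,0,0,0,0,0],
  [0,0,0,0,0,0],
])

```text
time: 21.55
tcp_pos: [0.4897, -0.0195, 0.1668]
tcp_rot: [0.174, -0.004, 0.985, 0.003]
wrist_force: [0.8, -0.2, -0.4]
finger_gap: 0.0556
gripper_force: 30.0
```

```bash
sed -i 's/\.0145+\.012\*k/.0165+.012*k/' h.py; cat >> h.py <<'E'
def low(k,dx=.069,yawt=np.pi):
    st();Q=down(yawt+Yaw,20);n=DK.apply([0,0,1]);T=deck([dx,0,.0165+.012*k]);p,R=tcp();print("err deck",DK.inv().apply(p-T).round(4));plan([(T+.01*n,Q),(T,Q)])
E
python3 -c "
from h import *
low(0)"
```

```text
t 21.6 tcp [ 0.4897 -0.0195  0.1668] x-yaw -3.134 z [ 0.343  0.007 -0.939] gap 0.0556 gf 30.0 F [ 0.8 -0.2 -0.4]
err deck [0.0003 0.0003 0.0985]
5 rows [0.004, -0.004, 0.885, 0.0, 0.0, -0.002]
1 rows [0.0, -0.0, 0.5, 0.0, 0.0, 0.0]
```

Call:
step_arm([
  [0,0,0.9,0,0,0],
  [0,0,0.9,0,0,0],
  [0,0,0.9,0,0,0],
  [0,0,0.9,0,0,0],
  [0,0,0.7,0,0,0],
  [0,0,0.4,0,0,0],
  [0,0,0.1,0,0,0],
  [0,0,0,0,0,0],
])

```text
time: 22.35
tcp_pos: [0.5226, -0.0185, 0.0764]
tcp_rot: [0.174, -0.004, 0.985, 0.003]
wrist_force: [0.0, 0.5, -1.4]
finger_gap: 0.0555
gripper_force: 30.0
```

Call:
step_arm([
  [0,0,0.05,0,0,0],
  [0,0,0.05,0,0,0],
  [0.05,0,0,0,0,0],
  [0.05,0,0,0,0,0],
  [0.05,0,0,0,0,0],
  [0,0,0,0,0,0],
  [0,0,0,0,0,0],
  [0,0,0,0,0,0],
])

```text
time: 23.15
tcp_pos: [0.5204, -0.018, 0.0738]
tcp_rot: [0.174, -0.005, 0.985, 0.003]
wrist_force: [-0.2, 0.4, -0.8]
finger_gap: 0.0552
gripper_force: 30.0
```

```bash
python3 -c "
from h import *
low(0);print(DK.inv().apply(env.get_obs()['wrist_force']))"
```

```text
t 23.1 tcp [ 0.5204 -0.018   0.0738] x-yaw -3.132 z [ 0.344  0.007 -0.939] gap 0.0552 gf 30.0 F [-0.2  0.4 -0.8]
err deck [-0.0026  0.0014  0.0006]
1 rows [-0.132, -0.067, -0.471, 0.003, 0.002, -0.006]
1 rows [0.0, -0.0, 0.5, 0.0, 0.0, 0.0]
[-0.42428172  0.41967866 -0.71873946]
```

Call:
step_arm([
  [0.05,0,0,0,0,0],
  [0.05,0,0,0,0,0],
  [0,0,0.05,0,0,0],
  [0,0,0,0,0,0],
  [0,0,0,0,0,0],
  [0,0,0,0,0,0],
  [0,0,0,0,0,0],
  [0,0,0,0,0,0],
])

```text
time: 23.95
tcp_pos: [0.5206, -0.0184, 0.0729]
tcp_rot: [0.176, -0.005, 0.984, 0.002]
wrist_force: [5.1, 2.8, 2.1]
finger_gap: 0.0556
gripper_force: 30.0
```

```bash
python3 -c "
from h import *
low(0);print(DK.inv().apply(env.get_obs()['wrist_force']))
cv2.imwrite('pics/t4.png',env.get_image('top'));cv2.imwrite('pics/s4.png',env.get_image('scene'))
a=cv2.imread('pics/s4.png')[150:300,200:360];b=cv2.imread('pics/t4.png')[150:300,300:460]
cv2.imwrite('pics/p4.png',cv2.resize(np.hstack([a,b]),(800,375),interpolation=2))"
```

```text
t 23.9 tcp [ 0.5206 -0.0184  0.0729] x-yaw -3.132 z [ 0.347  0.007 -0.938] gap 0.0556 gf 30.0 F [5.1 2.8 2.1]
err deck [-0.0027  0.001  -0.0003]
1 rows [-0.139, -0.051, -0.512, 0.002, 0.006, -0.006]
1 rows [0.0, -0.0, 0.5, 0.0, 0.0, 0.0]
[5.56603608 2.6849724  0.20305516]
```

View pics/p4.png

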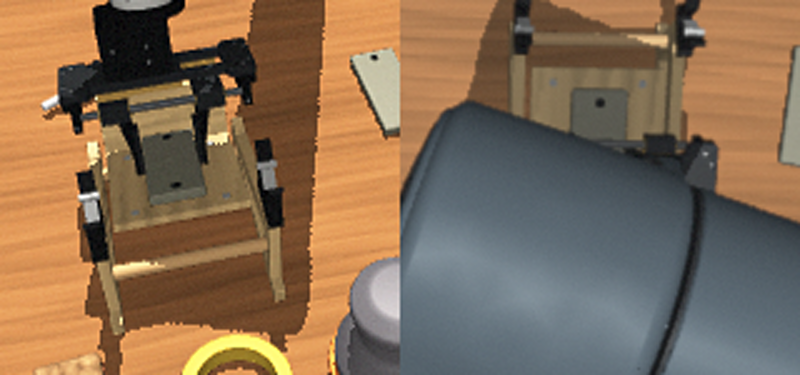

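The plate sits on the deck and against the backstop, with 5.6 N up-slope reaction. Releasing it and going to the far right plate.

Call:
step_arm([
  [0,0,0,0,0,0],
  [0,0,0,0,0,0],
  [0,0,0,0,0,0],
  [0,0,0,0,0,0],
  [0,0,0,0,0,0],
  [0,0,-0.5,0,0,0],
  [0,0,-1,0,0,0],
  [0,0,-1,0,0,0],
], fingers=-1)

```text
time: 24.85
tcp_pos: [0.5009, -0.0184, 0.119]
tcp_rot: [0.173, -0.005, 0.985, 0.003]
wrist_force: [1.0, -0.3, -0.1]
finger_gap: 0.0868
gripper_force: 0.0
```

Call:
step_arm([
  [0,0,-1,0,0,0],
  [0,0,-1,0,0,0],
  [0,0,-1,0,0,0],
  [0,0,-0.5,0,0,0],
  [0,0,0,0,0,0],
  [0,0,0,0,0,0],
  [0,0,0,0,0,0],
  [0,0,0,0,0,0],
])

```text
time: 25.65
tcp_pos: [0.4774, -0.0188, 0.1839]
tcp_rot: [0.174, -0.005, 0.985, 0.003]
wrist_force: [-0.7, 0.5, 0.0]
finger_gap: 0.087
gripper_force: 0.0
```

```bash
cat >> h.py <<'E'
def deckcheck(k):
    """wrist view of topmost plate (index k) in deck frame"""
    p,R=tcp();c=env.get_calibration("wrist");K=c["mtx"];H=c["hand_eye"];env.get_image("wrist")
    for d in env.cut_out("wrist","plate1"):
        m=d["region"]
        if m.sum()<300:continue
        q=max(cv2.findContours(m.astype(np.uint8),0,2)[0],key=cv2.contourArea)[:,0].astype(float)
        a=(q-K[:2,2])/K[0,0];r=np.linalg.norm(a,axis=1,keepdims=True);v=np.c_[a/np.maximum(r,1e-9)*np.sin(r),np.cos(r)]
        v=DK.inv().apply(R.apply(v@H[:3,:3].T));C=DK.inv().apply(p+R.apply(H[:3,3])-D0);X=C+v*((.012*(k+1)-C[2])/v[:,2])[:,None]
        if abs(np.median(X[:,1]))>.06:continue
        r=cv2.minAreaRect((X[:,:2]*1000).astype(np.float32));print("deckplate",round(d["conf"],2),np.round(r[0],1),np.round(r[1],1),round(r[2],1),"xrange",np.round([X[:,0].min(),X[:,0].max()],4))
def topplates():
    env.get_image("top")
    for d in env.cut_out("top","plate1"):print("top",round(d["conf"],2),*[np.round(v,3) for v in rect("top",d["region"],.012)])
E
python3 -c "
from h import *
st();deckcheck(0);topplates()
Q=down(np.pi-.154);plan([([.586,-.257,.15],Q),([.586,-.257,.016],Q)])"
```

```text
t 25.6 tcp [ 0.4774 -0.0188  0.1839] x-yaw -3.133 z [ 0.342  0.008 -0.94 ] gap 0.087 gf 0.0 F [-0.7  0.5  0. ]
deckplate 0.85 [68.3  1.3] [ 56.  124.3] 89.6 xrange [0.0063 0.1306]
top 0.79 [0.436 0.398] -0.171 0.13 0.058
top 0.69 [ 0.584 -0.256] -0.174 0.133 0.059
top 0.67 [0.413 0.249] 0.069 0.131 0.059
top 0.6 [0.591 0.303] -0.125 0.126 0.058
top 0.6 [ 0.555 -0.026] 0.011 0.09 0.062
12 rows [-0.484, -0.964, 0.232, 0.004, 0.037, 0.017]
7 rows [0.0, -0.0, 0.957, 0.0, 0.0, 0.0]
```

Call:
step_arm([
  [-0.48,-0.96,0.23,0.004,0.037,0.017],
  [-0.48,-0.96,0.23,0.004,0.037,0.017],
  [-0.48,-0.96,0.23,0.004,0.037,0.017],
  [-0.48,-0.96,0.23,0.004,0.037,0.017],
  [-0.48,-0.96,0.23,0.004,0.037,0.017],
  [-0.48,-0.96,0.23,0.004,0.037,0.017],
  [-0.48,-0.96,0.23,0.004,0.037,0.017],
  [-0.48,-0.96,0.23,0.004,0.037,0.017],
])

```text
time: 26.65
tcp_pos: [0.5554, -0.1761, 0.1667]
tcp_rot: [0.058, 0.05, 0.997, -0.001]
wrist_force: [0.2, 0.2, 0.1]
finger_gap: 0.0869
gripper_force: 0.0
```

Call:
step_arm([
  [-0.48,-0.96,0.23,0.004,0.037,0.017],
  [-0.48,-0.96,0.23,0.004,0.037,0.017],
  [-0.48,-0.96,0.23,0.004,0.037,0.017],
  [-0.48,-0.96,0.23,0.004,0.037,0.017],
  [0,0,0.5,0,0,0],
  [0,0,0,0,0,0],
  [0,0,0,0,0,0],
  [0,0,0,0,0,0],
])

```text
time: 27.45
tcp_pos: [0.5846, -0.255, 0.1415]
tcp_rot: [0.0, 0.076, 0.997, -0.002]
wrist_force: [-0.1, -0.1, -0.1]
finger_gap: 0.0872
gripper_force: 0.0
```

```bash
python3 -c "
from h import *
st();wplates();wplates(thing='bar',z=.03)
Q=down(np.pi-.165);plan([([.586,-.257,.016],Q)])"
```

```text
t 27.4 tcp [ 0.5846 -0.255   0.1415] x-yaw 2.989 z [-0.    -0.004 -1.   ] gap 0.0872 gf 0.0 F [-0.1 -0.1 -0.1]
plate1 0.81 [561. 116.] c [0.536  0.0396] yaw 0.288 LxW [0.182 0.084] 
plate1 0.65 [316. 196.] c [ 0.5859 -0.2577] yaw -0.161 LxW [0.129 0.056] 
plate1 0.63 [637.  38.] c [0.4303 0.2154] yaw -0.304 LxW [0.098 0.031] 
bar 0.77 [147. 140.] c [ 0.4976 -0.4134] yaw -1.548 LxW [0.202 0.043] 
7 rows [-0.005, -0.005, 0.9, -0.001, 0.0, 0.002]
```

Call:
step_arm([
  [0,-0.01,0.9,0,0,0.002],
  [0,-0.01,0.9,0,0,0.002],
  [0,-0.01,0.9,0,0,0.002],
  [0,-0.01,0.9,0,0,0.002],
  [0,-0.01,0.9,0,0,0.002],
  [0,-0.01,0.9,0,0,0.002],
  [0,0,0.45,0,0,0],
  [0,0,0.45,0,0,0],
])

```text
time: 28.45
tcp_pos: [0.5853, -0.2581, 0.0152]
tcp_rot: [0.001, 0.081, 0.997, -0.003]
wrist_force: [0.1, 0.9, -0.5]
finger_gap: 0.0872
gripper_force: 0.0
```

Call:
step_arm([
  [0,0,0,0,0,0],
  [0,0,0,0,0,0],
  [0,0,0,0,0,0],
  [0,0,0,0,0,0],
  [0,0,0,0,0,0],
  [0,0,0,0,0,0],
  [0,0,0,0,0,0],
  [0,0,0,0,0,0],
], fingers=1)

```text
time: 29.25
tcp_pos: [0.5855, -0.2583, 0.0161]
tcp_rot: [0.001, 0.081, 0.997, -0.003]
wrist_force: [0.5, 0.4, 5.2]
finger_gap: 0.0554
gripper_force: 30.0
```

```bash
python3 -c "
from h import *
place(1,lift=.17)"
```

```text
t 29.2 tcp [ 0.5855 -0.2583  0.0161] x-yaw 2.979 z [ 0.001 -0.006 -1.   ] gap 0.0554 gf 30.0 F [0.5 0.4 5.2]
tgt [ 0.519  -0.0194  0.0854]
8 rows [-0.002, -0.005, -0.962, 0.0, 0.0, 0.0]
12 rows [0.49, 0.957, -0.117, -0.004, -0.037, -0.018]
5 rows [-0.0, -0.0, 0.8, 0.0, 0.0, 0.0]
1 rows [0.0, -0.0, 1.0, 0.0, 0.0, 0.0]
```

Call:
step_arm([
  [0,0,-0.96,0,0,0],
  [0,0,-0.96,0,0,0],
  [0,0,-0.96,0,0,0],
  [0,0,-0.96,0,0,0],
  [0,0,-0.96,0,0,0],
  [0,0,-0.96,0,0,0],
  [0,0,-0.96,0,0,0],
  [0,0,-0.96,0,0,0],
])

```text
time: 30.05
tcp_pos: [0.5844, -0.2569, 0.1689]
tcp_rot: [-0.001, 0.081, 0.997, -0.002]
wrist_force: [0.2, 0.1, -1.2]
finger_gap: 0.0552
gripper_force: 30.0
```

Call:
step_arm([
  [0.8,0,-0.8,0,0,0],
  [0.8,0,-0.8,0,0,0],
  [0.8,0,-0.8,0,0,0],
  [0,0,0,0,0,0],
  [0,0,0,0,0,0],
  [0,0,0,0,0,0],
  [0,0,0,0,0,0],
  [0,0,0,0,0,0],
])

```text
time: 30.85
tcp_pos: [0.5378, -0.2492, 0.2161]
tcp_rot: [-0.0, 0.081, 0.997, -0.002]
wrist_force: [0.3, -0.5, -0.8]
finger_gap: 0.0553
gripper_force: 30.0
```

```bash
cat >> h.py <<'E'
def over(k,h=.09,dx=.069,yawt=np.pi):
    st();n=DK.apply([0,0,1]);T=deck([dx,0,.0165+.012*k]);Q=down(yawt+Yaw,20);plan([(T+h*n,Q)])
E
python3 -c "
from h import *
over(1)"
```

```text
t 30.9 tcp [ 0.5378 -0.2492  0.2161] x-yaw 2.979 z [-0.001 -0.004 -1.   ] gap 0.0553 gf 30.0 F [ 0.3 -0.5 -0.8]
12 rows [0.313, 0.935, 0.148, -0.004, -0.037, -0.018]
```

Call:
step_arm([
  [0.31,0.935,0.15,-0.004,-0.037,-0.018],
  [0.31,0.935,0.15,-0.004,-0.037,-0.018],
  [0.31,0.935,0.15,-0.004,-0.037,-0.018],
  [0.31,0.935,0.15,-0.004,-0.037,-0.018],
  [0.31,0.935,0.15,-0.004,-0.037,-0.018],
  [0.31,0.935,0.15,-0.004,-0.037,-0.018],
  [0.31,0.935,0.15,-0.004,-0.037,-0.018],
  [0.31,0.935,0.15,-0.004,-0.037,-0.018],
])

```text
time: 31.65
tcp_pos: [0.508, -0.0946, 0.1882]
tcp_rot: [0.117, 0.024, 0.993, 0.001]
wrist_force: [-0.0, 0.1, -1.6]
finger_gap: 0.0558
gripper_force: 30.0
```

Call:
step_arm([
  [0.31,0.935,0.15,-0.004,-0.037,-0.018],
  [0.31,0.935,0.15,-0.004,-0.037,-0.018],
  [0.31,0.935,0.15,-0.004,-0.037,-0.018],
  [0.31,0.935,0.15,-0.004,-0.037,-0.018],
  [0,0,0,0,0,0],
  [0,0,0,0,0,0],
  [0,0,0,0,0,0],
  [0,0,0,0,0,0],
])

```text
time: 32.45
tcp_pos: [0.4907, -0.021, 0.171]
tcp_rot: [0.175, -0.005, 0.985, 0.002]
wrist_force: [-0.1, 0.0, -2.2]
finger_gap: 0.0556
gripper_force: 30.0
```

```bash
python3 -c "
from h import *
low(1)"
```

```text
t 32.5 tcp [ 0.4907 -0.021   0.171 ] x-yaw -3.133 z [ 0.345  0.005 -0.939] gap 0.0556 gf 30.0 F [-0.1  0.  -2.2]
err deck [ 0.0027 -0.0011  0.0901]
5 rows [0.028, 0.011, 0.801, -0.0, 0.001, -0.001]
1 rows [0.0, -0.0, 0.5, 0.0, 0.0, 0.0]
```

Call:
step_arm([
  [0.03,0.02,0.9,0,0,0],
  [0.03,0.02,0.9,0,0,0],
  [0.03,0.02,0.9,0,0,0],
  [0.03,0.02,0.8,0,0,0],
  [0,0,0.5,0,0,0],
  [0,0,0.3,0,0,0],
  [0,0,0.1,0,0,0],
  [0,0,0,0,0,0],
])

```text
time: 33.25
tcp_pos: [0.518, -0.0185, 0.087]
tcp_rot: [0.175, -0.005, 0.985, 0.002]
wrist_force: [-0.3, 0.3, -1.8]
finger_gap: 0.0554
gripper_force: 30.0
```

Call:
step_arm([
  [0.05,0,0,0,0,0],
  [0.05,0,0.03,0,0,0],
  [0.05,0,0.03,0,0,0],
  [0.05,0,0,0,0,0],
  [0,0,0,0,0,0],
  [0,0,0,0,0,0],
  [0,0,0,0,0,0],
  [0,0,0,0,0,0],
])

```text
time: 34.05
tcp_pos: [0.5157, -0.0183, 0.0854]
tcp_rot: [0.176, -0.005, 0.984, 0.002]
wrist_force: [4.7, 2.3, 2.9]
finger_gap: 0.0555
gripper_force: 30.0
```

```bash
python3 -c "
from h import *
low(1);print(DK.inv().apply(env.get_obs()['wrist_force']))"
```

```text
t 34.0 tcp [ 0.5157 -0.0183  0.0854] x-yaw -3.132 z [ 0.346  0.005 -0.938] gap 0.0555 gf 30.0 F [4.7 2.3 2.9]
err deck [-0.0031  0.0012  0.0011]
1 rows [-0.159, -0.058, -0.442, -0.0, 0.006, -0.006]
1 rows [0.0, -0.0, 0.5, 0.0, 0.0, 0.0]
[5.40775005 2.18851986 1.08260805]
```

Call:
step_arm([
  [0,0,0.03,0,0,0],
  [0,0,0,0,0,0],
  [0,0,0,0,0,0],
  [0,0,0,0,0,0],
  [0,0,0,0,0,0],
  [0,0,0,0,0,0],
  [0,0,0,0,0,0],
  [0,0,-0.5,0,0,0],
], fingers=-1)

```text
time: 34.85
tcp_pos: [0.5106, -0.0179, 0.0927]
tcp_rot: [0.174, -0.005, 0.985, 0.002]
wrist_force: [-0.2, 0.3, 0.4]
finger_gap: 0.087
gripper_force: 0.0
```

Call:
step_arm([
  [0,0,-1,0,0,0],
  [0,0,-1,0,0,0],
  [0,0,-1,0,0,0],
  [0,0,-1,0,0,0],
  [0,0,-1,0,0,0],
  [0,0,0,0,0,0],
  [0,0,0,0,0,0],
  [0,0,0,0,0,0],
])

```text
time: 35.65
tcp_pos: [0.4763, -0.0185, 0.1867]
tcp_rot: [0.174, -0.005, 0.985, 0.002]
wrist_force: [-0.3, -0.7, 0.3]
finger_gap: 0.0868
gripper_force: 0.0
```

```bash
python3 -c "
from h import *
st();deckcheck(1);topplates()
Q=down(np.pi+.068);plan([([.413,.2495,.14],Q),([.413,.2495,.016],Q)])"
```

```text
t 35.6 tcp [ 0.4763 -0.0185  0.1867] x-yaw -3.132 z [ 0.343  0.006 -0.939] gap 0.0868 gf 0.0 F [-0.3 -0.7  0.3]
deckplate 0.68 [67.9  1.4] [125.1  55.8] 0.1 xrange [0.0054 0.1304]
top 0.91 [0.59  0.303] -0.128 0.131 0.059
top 0.89 [0.436 0.396] -0.182 0.128 0.059
top 0.8 [0.413 0.249] 0.046 0.128 0.053
top 0.74 [ 0.554 -0.028] 0.027 0.086 0.065
14 rows [0.219, 0.965, 0.128, -0.001, 0.032, -0.005]
7 rows [-0.0, -0.0, 0.886, 0.0, 0.0, 0.0]
```

Call:
step_arm([
  [0.22,0.965,0.13,-0.001,0.032,-0.005],
  [0.22,0.965,0.13,-0.001,0.032,-0.005],
  [0.22,0.965,0.13,-0.001,0.032,-0.005],
  [0.22,0.965,0.13,-0.001,0.032,-0.005],
  [0.22,0.965,0.13,-0.001,0.032,-0.005],
  [0.22,0.965,0.13,-0.001,0.032,-0.005],
  [0.22,0.965,0.13,-0.001,0.032,-0.005],
  [0.22,0.965,0.13,-0.001,0.032,-0.005],
])

```text
time: 36.65
tcp_pos: [0.4439, 0.136, 0.1576]
tcp_rot: [0.074, -0.021, 0.997, 0.002]
wrist_force: [0.8, -0.3, 0.5]
finger_gap: 0.0871
gripper_force: 0.0
```

Call:
step_arm([
  [0.22,0.965,0.13,-0.001,0.032,-0.005],
  [0.22,0.965,0.13,-0.001,0.032,-0.005],
  [0.22,0.965,0.13,-0.001,0.032,-0.005],
  [0.22,0.965,0.13,-0.001,0.032,-0.005],
  [0.22,0.965,0.13,-0.001,0.032,-0.005],
  [0.22,0.965,0.13,-0.001,0.032,-0.005],
  [0,0,0,0,0,0],
  [0,0,0,0,0,0],
])

```text
time: 37.45
tcp_pos: [0.4129, 0.2495, 0.1401]
tcp_rot: [-0.001, -0.034, 0.999, 0.002]
wrist_force: [-0.2, -0.1, -0.6]
finger_gap: 0.0871
gripper_force: 0.0
```

```bash
python3 -c "
from h import *
st();wplates()
Q=down(np.pi+.068);plan([([.413,.2495,.016],Q)])"
```

```text
t 37.5 tcp [0.4129 0.2495 0.1401] x-yaw -3.074 z [-0.002  0.003 -1.   ] gap 0.0871 gf 0.0 F [-0.2 -0.1 -0.6]
plate1 0.83 [ 58. 248.] c [ 0.5006 -0.0816] yaw -1.546 LxW [0.063 0.025] 
plate1 0.76 [363. 308.] c [0.5346 0.3087] yaw -1.529 LxW [0.06  0.034] 
plate1 0.73 [456. 208.] c [0.4241 0.398 ] yaw -0.188 LxW [0.105 0.06 ] 
plate1 0.57 [321. 193.] c [0.4134 0.2504] yaw 0.065 LxW [0.129 0.056] 
7 rows [-0.001, 0.003, 0.889, 0.001, -0.0, -0.0]
```

Call:
step_arm([
  [0,0.01,0.9,0,0,0],
  [0,0.01,0.9,0,0,0],
  [0,0.01,0.9,0,0,0],
  [0,0.01,0.9,0,0,0],
  [0,0,0.9,0,0,0],
  [0,0,0.9,0,0,0],
  [0,0,0.4,0,0,0],
  [0,0,0.4,0,0,0],
])

```text
time: 38.35
tcp_pos: [0.4132, 0.2502, 0.0163]
tcp_rot: [-0.001, -0.033, 0.999, 0.002]
wrist_force: [0.0, 0.1, 0.4]
finger_gap: 0.0871
gripper_force: 0.0
```

Call:
step_arm([
  [0,0,0,0,0,0],
  [0,0,0,0,0,0],
  [0,0,0,0,0,0],
  [0,0,0,0,0,0],
  [0,0,0,0,0,0],
  [0,0,0,0,0,0],
  [0,0,0,0,0,0],
  [0,0,0,0,0,0],
], fingers=1)

```text
time: 39.15
tcp_pos: [0.4133, 0.2508, 0.0172]
tcp_rot: [-0.0, -0.033, 0.999, 0.002]
wrist_force: [0.1, -0.2, 5.0]
finger_gap: 0.0553
gripper_force: 30.0
```

Call:
step_arm([
  [0,0,-0.9,0,0,0],
  [0,0,-0.9,0,0,0],
  [0,0,-0.9,0,0,0],
  [0,0,-0.9,0,0,0],
  [0,0,-0.9,0,0,0],
  [0,0,-0.9,0,0,0],
  [0,0,-0.9,0,0,0],
  [0,0,-0.9,0,0,0],
])

```text
time: 39.95
tcp_pos: [0.4126, 0.2501, 0.161]
tcp_rot: [-0.001, -0.033, 0.999, 0.002]
wrist_force: [-0.0, 0.1, -0.8]
finger_gap: 0.0552
gripper_force: 30.0
```

```bash
python3 -c "
from h import *
over(2)"
```

```text
t 40.0 tcp [0.4126 0.2501 0.161 ] x-yaw -3.076 z [-0.003  0.003 -1.   ] gap 0.0552 gf 30.0 F [-0.   0.1 -0.8]
14 rows [-0.225, -0.974, -0.037, 0.001, -0.032, 0.005]
```

Call:
step_arm([
  [-0.225,-0.975,-0.04,0.001,-0.032,0.005],
  [-0.225,-0.975,-0.04,0.001,-0.032,0.005],
  [-0.225,-0.975,-0.04,0.001,-0.032,0.005],
  [-0.225,-0.975,-0.04,0.001,-0.032,0.005],
  [-0.225,-0.975,-0.04,0.001,-0.032,0.005],
  [-0.225,-0.975,-0.04,0.001,-0.032,0.005],
  [-0.225,-0.975,-0.04,0.001,-0.032,0.005],
  [-0.225,-0.975,-0.04,0.001,-0.032,0.005],
])

```text
time: 40.75
tcp_pos: [0.456, 0.0956, 0.1696]
tcp_rot: [0.1, -0.017, 0.995, 0.002]
wrist_force: [0.2, 0.5, -1.8]
finger_gap: 0.0556
gripper_force: 30.0
```

Call:
step_arm([
  [-0.225,-0.975,-0.04,0.001,-0.032,0.005],
  [-0.225,-0.975,-0.04,0.001,-0.032,0.005],
  [-0.225,-0.975,-0.04,0.001,-0.032,0.005],
  [-0.225,-0.975,-0.04,0.001,-0.032,0.005],
  [-0.225,-0.975,-0.04,0.001,-0.032,0.005],
  [-0.225,-0.975,-0.04,0.001,-0.032,0.005],
  [0,0,0,0,0,0],
  [0,0,0,0,0,0],
])

```text
time: 41.55
tcp_pos: [0.4834, -0.02, 0.181]
tcp_rot: [0.173, -0.004, 0.985, 0.002]
wrist_force: [-1.0, 0.6, -0.1]
finger_gap: 0.0556
gripper_force: 30.0
```

```bash
python3 -c "
from h import *
low(2)"
```

```text
t 41.5 tcp [ 0.4834 -0.02    0.181 ] x-yaw -3.134 z [ 0.342  0.006 -0.94 ] gap 0.0556 gf 30.0 F [-1.   0.6 -0.1]
err deck [-0.0008 -0.      0.09  ]
5 rows [-0.008, -0.0, 0.8, 0.0, -0.0, -0.002]
1 rows [0.0, -0.0, 0.5, 0.0, 0.0, 0.0]
```

Call:
step_arm([
  [0,0.02,0.9,0,0,0],
  [0,0.02,0.9,0,0,0],
  [0,0,0.9,0,0,0],
  [0,0,0.8,0,0,0],
  [0,0,0.5,0,0,0],
  [0,0,0.25,0,0,0],
  [0,0,0.1,0,0,0],
  [0,0,0,0,0,0],
])

```text
time: 42.35
tcp_pos: [0.5139, -0.0182, 0.0997]
tcp_rot: [0.174, -0.005, 0.985, 0.002]
wrist_force: [0.3, -0.4, -1.2]
finger_gap: 0.0555
gripper_force: 30.0
```

Call:
step_arm([
  [0.05,0,0,0,0,0],
  [0.05,0,0.03,0,0,0],
  [0.05,0,0.03,0,0,0],
  [0.02,0,0.02,0,0,0],
  [0,0,0,0,0,0],
  [0,0,0,0,0,0],
  [0,0,0,0,0,0],
  [0,0,0,0,0,0],
])

```text
time: 43.15
tcp_pos: [0.5114, -0.0189, 0.0971]
tcp_rot: [0.174, -0.005, 0.985, 0.002]
wrist_force: [0.2, -0.7, -0.8]
finger_gap: 0.0553
gripper_force: 30.0
```

```bash
python3 -c "
from h import *
low(2);print(DK.inv().apply(env.get_obs()['wrist_force']))"
```

```text
t 43.1 tcp [ 0.5114 -0.0189  0.0971] x-yaw -3.132 z [ 0.343  0.006 -0.939] gap 0.0553 gf 30.0 F [ 0.2 -0.7 -0.8]
err deck [-0.0031  0.0007  0.0016]
1 rows [-0.155, -0.032, -0.422, 0.001, 0.002, -0.006]
1 rows [0.0, -0.0, 0.5, 0.0, 0.0, 0.0]
[-0.08554635 -0.70797278 -0.86562955]
```

Call:
step_arm([
  [0.05,0,0.03,0,0,0],
  [0.05,0,0.02,0,0,0],
  [0.02,0,0,0,0,0],
  [0,0,0,0,0,0],
  [0,0,0,0,0,0],
  [0,0,0,0,0,0],
  [0,0,0,0,0,0],
  [0,0,0,0,0,0],
])

```text
time: 43.95
tcp_pos: [0.5116, -0.0193, 0.0963]
tcp_rot: [0.176, -0.005, 0.984, 0.001]
wrist_force: [5.3, 2.3, 2.6]
finger_gap: 0.0552
gripper_force: 30.0
```

```bash
python3 -c "
from h import *
low(2);print(DK.inv().apply(env.get_obs()['wrist_force']))"
```

```text
t 44.0 tcp [ 0.5116 -0.0193  0.0963] x-yaw -3.132 z [ 0.347  0.005 -0.938] gap 0.0552 gf 30.0 F [5.3 2.3 2.6]
err deck [-0.0032  0.0003  0.0007]
1 rows [-0.162, -0.013, -0.463, -0.001, 0.007, -0.006]
1 rows [0.0, -0.0, 0.5, 0.0, 0.0, 0.0]
[5.91039085 2.24833631 0.58333005]
```

Contact with the backstop again. Releasing it, then plate D.

Call:
step_arm([
  [0,0,0.02,0,0,0],
  [0,0,0,0,0,0],
  [0,0,0,0,0,0],
  [0,0,0,0,0,0],
  [0,0,0,0,0,0],
  [0,0,0,0,0,0],
  [0,0,0,0,0,0],
  [0,0,-0.5,0,0,0],
], fingers=-1)

```text
time: 44.75
tcp_pos: [0.506, -0.0189, 0.1036]
tcp_rot: [0.174, -0.005, 0.985, 0.002]
wrist_force: [-0.6, 0.1, -0.5]
finger_gap: 0.0868
gripper_force: 0.0
```

Call:
step_arm([
  [0,0,-1,0,0,0],
  [0,0,-1,0,0,0],
  [0,0,-1,0,0,0],
  [0,0,-1,0,0,0],
  [0,0,-1,0,0,0],
  [0,0,0,0,0,0],
  [0,0,0,0,0,0],
  [0,0,0,0,0,0],
])

```text
time: 45.55
tcp_pos: [0.4717, -0.0194, 0.1975]
tcp_rot: [0.174, -0.005, 0.985, 0.002]
wrist_force: [0.2, 0.8, 0.1]
finger_gap: 0.087
gripper_force: 0.0
```

```bash
python3 -c "
from h import *
st();deckcheck(2);topplates()
Q=down(np.pi-.18);plan([([.4365,.396,.14],Q)])"
```

```text
t 45.5 tcp [ 0.4717 -0.0194  0.1975] x-yaw -3.132 z [ 0.342  0.006 -0.94 ] gap 0.087 gf 0.0 F [0.2 0.8 0.1]
deckplate 0.88 [67.1  0.4] [ 56.7 124.6] 89.5 xrange [0.0047 0.1296]
top 0.78 [0.59  0.304] -0.132 0.132 0.059
top 0.76 [0.437 0.397] -0.182 0.13 0.06
top 0.61 [ 0.55 -0.03] 0.01 0.09 0.064
21 rows [0.187, 0.979, 0.112, 0.002, 0.021, 0.011]
```

Call:
step_arm([
  [0.19,0.98,0.11,0.002,0.021,0.011],
  [0.19,0.98,0.11,0.002,0.021,0.011],
  [0.19,0.98,0.11,0.002,0.021,0.011],
  [0.19,0.98,0.11,0.002,0.021,0.011],
  [0.19,0.98,0.11,0.002,0.021,0.011],
  [0.19,0.98,0.11,0.002,0.021,0.011],
  [0.19,0.98,0.11,0.002,0.021,0.011],
  [0.19,0.98,0.11,0.002,0.021,0.011],
])

```text
time: 46.55
tcp_pos: [0.4507, 0.1388, 0.1729]
tcp_rot: [0.108, 0.03, 0.994, 0.002]
wrist_force: [0.4, -0.3, -0.0]
finger_gap: 0.0872
gripper_force: 0.0
```

Call:
step_arm([
  [0.19,0.98,0.11,0.002,0.021,0.011],
  [0.19,0.98,0.11,0.002,0.021,0.011],
  [0.19,0.98,0.11,0.002,0.021,0.011],
  [0.19,0.98,0.11,0.002,0.021,0.011],
  [0.19,0.98,0.11,0.002,0.021,0.011],
  [0.19,0.98,0.11,0.002,0.021,0.011],
  [0.19,0.98,0.11,0.002,0.021,0.011],
  [0.19,0.98,0.11,0.002,0.021,0.011],
])

```text
time: 47.35
tcp_pos: [0.4377, 0.2976, 0.152]
tcp_rot: [0.042, 0.065, 0.997, 0.001]
wrist_force: [0.4, -0.4, -0.3]
finger_gap: 0.0869
gripper_force: 0.0
```

Call:
step_arm([
  [0.19,0.98,0.11,0.002,0.021,0.011],
  [0.19,0.98,0.11,0.002,0.021,0.011],
  [0.19,0.98,0.11,0.002,0.021,0.011],
  [0.19,0.98,0.11,0.002,0.021,0.011],
  [0.19,0.98,0.11,0.002,0.021,0.011],
  [0,0,0,0,0,0],
  [0,0,0,0,0,0],
  [0,0,0,0,0,0],
])

```text
time: 48.15
tcp_pos: [0.4337, 0.3955, 0.141]
tcp_rot: [0.001, 0.087, 0.996, 0.0]
wrist_force: [-0.7, -0.4, -0.7]
finger_gap: 0.087
gripper_force: 0.0
```

```bash
python3 -c "
from h import *
st();wplates()
Q=down(np.pi-.18);plan([([.4365,.396,.016],Q)])"
```

```text
t 48.1 tcp [0.4337 0.3955 0.141 ] x-yaw 2.968 z [ 0.002  0.    -1.   ] gap 0.087 gf 0.0 F [-0.7 -0.4 -0.7]
plate1 0.93 [322. 193.] c [0.4359 0.3985] yaw -0.178 LxW [0.129 0.056] 
plate1 0.81 [ 22. 332.] c [ 0.604  -0.2212] yaw -0.539 LxW [0.28  0.089] 
plate1 0.8 [262. 310.] c [0.5535 0.3106] yaw 1.412 LxW [0.058 0.053] 
7 rows [-0.016, 0.006, 0.895, 0.0, 0.0, 0.001]
```

Call:
step_arm([
  [-0.013,0.028,0.9,0,0,0],
  [-0.013,0.028,0.9,0,0,0],
  [-0.013,0.028,0.9,0,0,0],
  [-0.013,0.028,0.9,0,0,0],
  [-0.013,0.028,0.9,0,0,0],
  [-0.013,0.028,0.9,0,0,0],
  [0,0,0.45,0,0,0],
  [0,0,0.4,0,0,0],
])

```text
time: 49.05
tcp_pos: [0.4368, 0.3992, 0.0161]
tcp_rot: [0.001, 0.087, 0.996, 0.001]
wrist_force: [0.1, 0.5, -0.0]
finger_gap: 0.087
gripper_force: 0.0
```

Call:
step_arm([
  [0,0,0,0,0,0],
  [0,0,0,0,0,0],
  [0,0,0,0,0,0],
  [0,0,0,0,0,0],
  [0,0,0,0,0,0],
  [0,0,0,0,0,0],
  [0,0,0,0,0,0],
  [0,0,0,0,0,0],
], fingers=1)

```text
time: 49.85
tcp_pos: [0.4369, 0.3996, 0.017]
tcp_rot: [0.002, 0.086, 0.996, 0.001]
wrist_force: [-0.5, -0.9, 5.2]
finger_gap: 0.0553
gripper_force: 30.0
```

Call:
step_arm([
  [0,0,-0.9,0,0,0],
  [0,0,-0.9,0,0,0],
  [0,0,-0.9,0,0,0],
  [0,0,-0.9,0,0,0],
  [0,0,-0.9,0,0,0],
  [0,0,-0.9,0,0,0],
  [0,0,-0.9,0,0,0],
  [0,0,-0.9,0,0,0],
])

```text
time: 50.65
tcp_pos: [0.4358, 0.3993, 0.1605]
tcp_rot: [0.001, 0.087, 0.996, 0.001]
wrist_force: [0.3, 0.3, -1.7]
finger_gap: 0.0555
gripper_force: 30.0
```

```bash
python3 -c "
from h import *
over(3)"
```

```text
t 50.6 tcp [0.4358 0.3993 0.1605] x-yaw 2.968 z [ 0.002  0.001 -1.   ] gap 0.0555 gf 30.0 F [ 0.3  0.3 -1.7]
21 rows [-0.201, -0.987, -0.05, -0.002, -0.021, -0.011]
```

Call:
step_arm([
  [-0.2,-0.99,-0.05,-0.002,-0.021,-0.011],
  [-0.2,-0.99,-0.05,-0.002,-0.021,-0.011],
  [-0.2,-0.99,-0.05,-0.002,-0.021,-0.011],
  [-0.2,-0.99,-0.05,-0.002,-0.021,-0.011],
  [-0.2,-0.99,-0.05,-0.002,-0.021,-0.011],
  [-0.2,-0.99,-0.05,-0.002,-0.021,-0.011],
  [-0.2,-0.99,-0.05,-0.002,-0.021,-0.011],
  [-0.2,-0.99,-0.05,-0.002,-0.021,-0.011],
])

```text
time: 51.45
tcp_pos: [0.4444, 0.2374, 0.169]
tcp_rot: [0.068, 0.052, 0.996, 0.001]
wrist_force: [1.1, 0.1, -1.0]
finger_gap: 0.0554
gripper_force: 30.0
```

Call:
step_arm([
  [-0.2,-0.99,-0.05,-0.002,-0.021,-0.011],
  [-0.2,-0.99,-0.05,-0.002,-0.021,-0.011],
  [-0.2,-0.99,-0.05,-0.002,-0.021,-0.011],
  [-0.2,-0.99,-0.05,-0.002,-0.021,-0.011],
  [-0.2,-0.99,-0.05,-0.002,-0.021,-0.011],
  [-0.2,-0.99,-0.05,-0.002,-0.021,-0.011],
  [-0.2,-0.99,-0.05,-0.002,-0.021,-0.011],
  [-0.2,-0.99,-0.05,-0.002,-0.021,-0.011],
])

```text
time: 52.25
tcp_pos: [0.4628, 0.0772, 0.1816]
tcp_rot: [0.133, 0.017, 0.991, 0.002]
wrist_force: [0.3, -0.2, -2.0]
finger_gap: 0.0556
gripper_force: 30.0
```

Call:
step_arm([
  [-0.2,-0.99,-0.05,-0.002,-0.021,-0.011],
  [-0.2,-0.99,-0.05,-0.002,-0.021,-0.011],
  [-0.2,-0.99,-0.05,-0.002,-0.021,-0.011],
  [-0.2,-0.99,-0.05,-0.002,-0.021,-0.011],
  [-0.2,-0.99,-0.05,-0.002,-0.021,-0.011],
  [0,0,0,0,0,0],
  [0,0,0,0,0,0],
  [0,0,0,0,0,0],
])

```text
time: 53.05
tcp_pos: [0.4785, -0.0206, 0.1916]
tcp_rot: [0.174, -0.005, 0.985, 0.002]
wrist_force: [-0.9, 0.0, -2.3]
finger_gap: 0.0559
gripper_force: 30.0
```

```bash
python3 -c "
from h import *
low(3)"
```

```text
t 53.0 tcp [ 0.4785 -0.0206  0.1916] x-yaw -3.132 z [ 0.342  0.007 -0.94 ] gap 0.0559 gf 30.0 F [-0.9  0.  -2.3]
err deck [-0.0017 -0.0006  0.0897]
4 rows [-0.021, 0.006, 0.996, 0.001, 0.0, -0.001]
1 rows [0.0, -0.0, 0.5, 0.0, 0.0, 0.0]
```

Call:
step_arm([
  [-0.02,0.02,0.9,0,0,0],
  [-0.02,0.02,0.9,0,0,0],
  [-0.02,0.01,0.9,0,0,0],
  [-0.02,0,0.8,0,0,0],
  [0,0,0.5,0,0,0],
  [0,0,0.25,0,0,0],
  [0,0,0.1,0,0,0],
  [0,0,0,0,0,0],
])

```text
time: 53.85
tcp_pos: [0.5105, -0.0194, 0.1109]
tcp_rot: [0.174, -0.005, 0.985, 0.002]
wrist_force: [0.2, -0.2, -0.3]
finger_gap: 0.0554
gripper_force: 30.0
```

Call:
step_arm([
  [0.05,0,0,0,0,0],
  [0.05,0,0.03,0,0,0],
  [0.05,0,0.03,0,0,0],
  [0.05,0,0.03,0,0,0],
  [0,0,0,0,0,0],
  [0,0,0,0,0,0],
  [0,0,0,0,0,0],
  [0,0,0,0,0,0],
])

```text
time: 54.65
tcp_pos: [0.5084, -0.0203, 0.1082]
tcp_rot: [0.175, -0.005, 0.984, 0.002]
wrist_force: [4.3, 1.6, 1.1]
finger_gap: 0.0551
gripper_force: 30.0
```

```bash
python3 -c "
from h import *
low(3);print(DK.inv().apply(env.get_obs()['wrist_force']))"
```

```text
t 54.6 tcp [ 0.5084 -0.0203  0.1082] x-yaw -3.132 z [ 0.345  0.005 -0.939] gap 0.0551 gf 30.0 F [4.3 1.6 1.1]
err deck [-0.0022 -0.0007  0.0011]
1 rows [-0.109, 0.037, -0.444, -0.0, 0.004, -0.006]
1 rows [0.0, -0.0, 0.5, 0.0, 0.0, 0.0]
[ 4.43108703  1.58101204 -0.49420819]
```

Call:
step_arm([
  [0,0,0.03,0,0,0],
  [0,0,0,0,0,0],
  [0,0,0,0,0,0],
  [0,0,0,0,0,0],
  [0,0,0,0,0,0],
  [0,0,0,0,0,0],
  [0,0,0,0,0,0],
  [0,0,-0.5,0,0,0],
], fingers=-1)

```text
time: 55.45
tcp_pos: [0.504, -0.0199, 0.1159]
tcp_rot: [0.174, -0.005, 0.985, 0.002]
wrist_force: [1.0, 0.6, -0.1]
finger_gap: 0.087
gripper_force: 0.0
```

Call:
step_arm([
  [0,0,-1,0,0,0],
  [0,0,-1,0,0,0],
  [0,0,-1,0,0,0],
  [0,0,-1,0,0,0],
  [0,0,-1,0,0,0],
  [0,0,0,0,0,0],
  [0,0,0,0,0,0],
  [0,0,0,0,0,0],
])

```text
time: 56.25
tcp_pos: [0.4696, -0.0205, 0.2099]
tcp_rot: [0.174, -0.005, 0.985, 0.002]
wrist_force: [0.4, 0.1, 0.6]
finger_gap: 0.0872
gripper_force: 0.0
```

```bash
python3 -c "
from h import *
st();deckcheck(3);topplates()
Q=down(np.pi-.13);plan([([.49,.20,.21],Q),([.59,.3035,.14],Q)])"
```

```text
t 56.2 tcp [ 0.4696 -0.0205  0.2099] x-yaw -3.132 z [ 0.342  0.006 -0.94 ] gap 0.0872 gf 0.0 F [0.4 0.1 0.6]
deckplate 0.88 [66.6 -0.4] [128.   55.7] 0.1 xrange [0.0027 0.1306]
deckplate 0.84 [ 68. -37.] [121.1  18.2] 0.2 xrange [0.0074 0.1286]
top 0.85 [0.588 0.303] -0.12 0.133 0.059
top 0.68 [ 0.549 -0.036] 0.01 0.087 0.064
top 0.65 [ 0.552 -0.055] 0.027 0.097 0.059
12 rows [-0.034, 0.923, 0.011, 0.003, 0.037, 0.015]
6 rows [-0.714, 0.963, 0.583, 0.0, 0.0, 0.0]
```

```bash
python3 -c "
from h import *
a=env.get_image('wrist')[100:330,150:450];b=env.get_image('scene')[150:300,200:360]
cv2.imwrite('pics/p5.png',np.hstack([cv2.resize(a,(460,353)),cv2.resize(b,(340,353))]))"
```

```text
(no output)
```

View pics/p5.png

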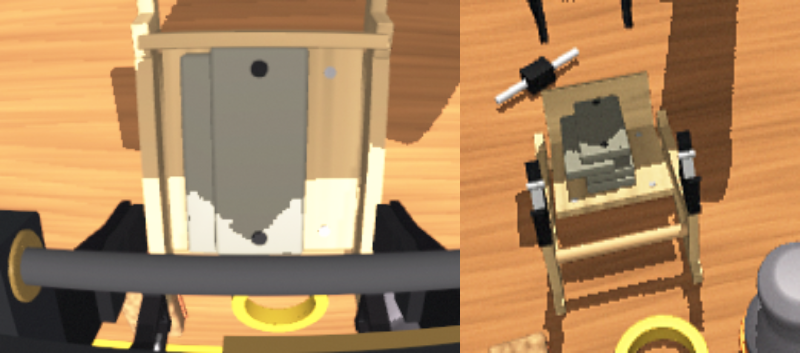

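The wrist view shows one plate in the pile, the third one, knocked about 20 mm towards -y under the top plate. I'll centre the open gripper over both (deck y about -10 mm), squeeze the pile straight, and slide it back to the centre.

```bash
python3 -c "
from h import *
st();Q=down(np.pi+Yaw,20);n=DK.apply([0,0,1])
T=deck([.067,-.0104,.0285]);plan([(T+.04*n,Q),(T,Q)])"
```

```text
t 56.5 tcp [ 0.4697 -0.0205  0.21  ] x-yaw -3.132 z [ 0.342  0.006 -0.94 ] gap 0.087 gf 0.0 F [ 0.3 -0.4  0.4]
5 rows [-0.017, -0.101, 0.939, 0.0, 0.0, -0.001]
2 rows [0.0, -0.0, 1.0, 0.0, 0.0, 0.0]
```

Call:
step_arm([
  [-0.02,-0.1,0.94,0,0,0],
  [-0.02,-0.1,0.94,0,0,0],
  [-0.02,-0.1,0.94,0,0,0],
  [-0.02,-0.1,0.94,0,0,0],
  [-0.02,-0.1,0.94,0,0,0],
  [0,0,0,0,0,0],
  [0,0,0,0,0,0],
  [0,0,0,0,0,0],
])

```text
time: 57.35
tcp_pos: [0.504, -0.0299, 0.1235]
tcp_rot: [0.175, -0.005, 0.985, 0.002]
wrist_force: [0.2, 0.2, 0.2]
finger_gap: 0.0869
gripper_force: 0.0
```

```bash
python3 -c "
from h import *
st();Q=down(np.pi+Yaw,20);n=DK.apply([0,0,1])
T=deck([.067,-.0104,.0285]);print(DK.inv().apply(tcp()[0]-D0));plan([(T,Q)])"
```

```text
t 57.4 tcp [ 0.504  -0.0299  0.1235] x-yaw -3.132 z [ 0.344  0.006 -0.939] gap 0.0869 gf 0.0 F [0.2 0.2 0.2]
[ 0.0678323  -0.01026094  0.06948761]
3 rows [0.015, -0.003, 0.683, 0.0, 0.001, -0.002]
```

Stepping down, watching the force.

Call:
step_arm([
  [0,0,0.5,0,0,0],
  [0,0,0.3,0,0,0],
  [0,0,0.3,0,0,0],
  [0,0,0,0,0,0],
  [0,0,0,0,0,0],
  [0,0,0,0,0,0],
  [0,0,0,0,0,0],
  [0,0,0,0,0,0],
])

```text
time: 58.15
tcp_pos: [0.5117, -0.0299, 0.1025]
tcp_rot: [0.175, -0.005, 0.985, 0.002]
wrist_force: [0.6, 0.4, -0.2]
finger_gap: 0.087
gripper_force: 0.0
```

Call:
step_arm([
  [0,0,0.3,0,0,0],
  [0,0,0.3,0,0,0],
  [0,0,0.3,0,0,0],
  [0,0,0,0,0,0],
  [0,0,0,0,0,0],
  [0,0,0,0,0,0],
  [0,0,0,0,0,0],
  [0,0,0,0,0,0],
])

```text
time: 58.95
tcp_pos: [0.5179, -0.0298, 0.0856]
tcp_rot: [0.175, -0.005, 0.985, 0.002]
wrist_force: [-0.3, 0.3, 0.5]
finger_gap: 0.0866
gripper_force: 0.0
```

Call:
step_arm([
  [0,0,0,0,0,0],
  [0,0,0,0,0,0],
  [0,0,0,0,0,0],
  [0,0,0,0,0,0],
  [0,0,0,0,0,0],
  [0,0,0,0,0,0],
  [0,0,0,0,0,0],
  [0,0,0,0,0,0],
], fingers=1)

```text
time: 59.75
tcp_pos: [0.5179, -0.0287, 0.0855]
tcp_rot: [0.174, -0.005, 0.985, 0.003]
wrist_force: [2.1, 4.1, 2.0]
finger_gap: 0.056
gripper_force: 30.0
```

```bash
python3 -c "
from h import *
st();print(DK.inv().apply(tcp()[0]-D0))"
```

```text
t 59.8 tcp [ 0.5179 -0.0287  0.0855] x-yaw -3.132 z [ 0.343  0.008 -0.939] gap 0.056 gf 30.0 F [2.1 4.1 2. ]
[ 0.06783279 -0.00924295  0.02900745]
```

Call:
step_arm([
  [0,0.1,0,0,0,0],
  [0,0.1,0,0,0,0],
  [0,0.1,0,0,0,0],
  [0,0.1,0,0,0,0],
  [0,0.08,0,0,0,0],
  [0,0,0,0,0,0],
  [0,0,0,0,0,0],
  [0,0,0,0,0,0],
])

```text
time: 60.55
tcp_pos: [0.5179, -0.0203, 0.0855]
tcp_rot: [0.175, -0.005, 0.985, 0.002]
wrist_force: [-4.0, -3.7, 3.8]
finger_gap: 0.0556
gripper_force: 30.0
```

Call:
step_arm([
  [0,0,0,0,0,0],
  [0,0,0,0,0,0],
  [0,0,0,0,0,0],
  [0,0,0,0,0,0],
  [0,0,0,0,0,0],
  [0,0,0,0,0,0],
  [0,0,-0.5,0,0,0],
  [0,0,-1,0,0,0],
], fingers=-1)

```text
time: 61.35
tcp_pos: [0.507, -0.0203, 0.1128]
tcp_rot: [0.173, -0.005, 0.985, 0.002]
wrist_force: [0.6, -0.2, -0.4]
finger_gap: 0.0866
gripper_force: 0.0
```

Call:
step_arm([
  [0,0,-1,0,0,0],
  [0,0,-1,0,0,0],
  [0,0,-1,0,0,0],
  [0,0,-1,0,0,0],
  [0,0,-1,0,0,0],
  [0,0,0,0,0,0],
  [0,0,0,0,0,0],
  [0,0,0,0,0,0],
])

```text
time: 62.15
tcp_pos: [0.4729, -0.0208, 0.2068]
tcp_rot: [0.174, -0.005, 0.985, 0.002]
wrist_force: [0.2, -0.7, -0.1]
finger_gap: 0.0872
gripper_force: 0.0
```

```bash
python3 -c "
from h import *
st();deckcheck(3);topplates()
a=env.get_image('wrist')[100:330,150:450];b=env.get_image('scene')[150:300,200:360]
cv2.imwrite('pics/p6.png',np.hstack([cv2.resize(a,(460,353)),cv2.resize(b,(340,353))]))
Q=down(np.pi-.13);plan([([.49,.20,.20],Q),([.59,.3035,.14],Q)])"
```

```text
t 62.1 tcp [ 0.4729 -0.0208  0.2068] x-yaw -3.132 z [ 0.342  0.006 -0.94 ] gap 0.0872 gf 0.0 F [ 0.2 -0.7 -0.1]
deckplate 0.98 [66.7 -0.5] [ 57.  127.9] 89.9 xrange [0.0027 0.1307]
top 0.62 [0.591 0.305] -0.127 0.127 0.058
top 0.6 [ 0.55  -0.034] 0.01 0.084 0.062
top 0.41 [ 0.597 -0.033] -1.544 0.054 0.005
12 rows [-0.014, 0.923, 0.037, 0.003, 0.037, 0.015]
6 rows [-0.714, 0.963, 0.5, 0.0, 0.0, 0.0]
```

View pics/p6.png

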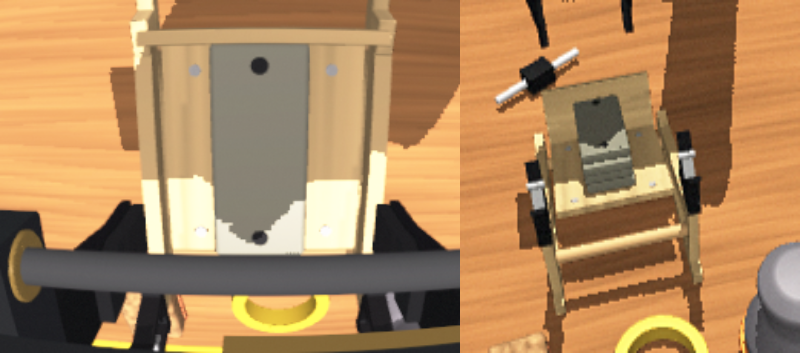

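The pile is straight again and centred at deck y of about 0. On to the last plate.

Call:
step_arm([
  [-0.01,0.92,0.04,0.003,0.037,0.015],
  [-0.01,0.92,0.04,0.003,0.037,0.015],
  [-0.01,0.92,0.04,0.003,0.037,0.015],
  [-0.01,0.92,0.04,0.003,0.037,0.015],
  [-0.01,0.92,0.04,0.003,0.037,0.015],
  [-0.01,0.92,0.04,0.003,0.037,0.015],
  [-0.01,0.92,0.04,0.003,0.037,0.015],
  [-0.01,0.92,0.04,0.003,0.037,0.015],
])

```text
time: 63.25
tcp_pos: [0.4808, 0.127, 0.2022]
tcp_rot: [0.058, 0.043, 0.997, 0.0]
wrist_force: [0.4, -0.1, -0.3]
finger_gap: 0.0871
gripper_force: 0.0
```

Call:
step_arm([
  [-0.01,0.92,0.04,0.003,0.037,0.015],
  [-0.01,0.92,0.04,0.003,0.037,0.015],
  [-0.01,0.92,0.04,0.003,0.037,0.015],
  [-0.01,0.92,0.04,0.003,0.037,0.015],
  [-0.71,0.96,0.5,0,0,0],
  [-0.71,0.96,0.5,0,0,0],
  [-0.71,0.96,0.5,0,0,0],
  [-0.71,0.96,0.5,0,0,0],
])

```text
time: 64.05
tcp_pos: [0.5565, 0.2685, 0.1587]
tcp_rot: [0.0, 0.066, 0.998, -0.001]
wrist_force: [0.6, 0.3, 1.2]
finger_gap: 0.0872
gripper_force: 0.0
```

Call:
step_arm([
  [-0.71,0.96,0.5,0,0,0],
  [-0.71,0.96,0.5,0,0,0],
  [0,0,0,0,0,0],
  [0,0,0,0,0,0],
  [0,0,0,0,0,0],
  [0,0,0,0,0,0],
  [0,0,0,0,0,0],
  [0,0,0,0,0,0],
])

```text
time: 64.85
tcp_pos: [0.5892, 0.3017, 0.1402]
tcp_rot: [0.001, 0.067, 0.998, -0.0]
wrist_force: [0.7, -0.3, 0.4]
finger_gap: 0.0868
gripper_force: 0.0
```

```bash
python3 -c "
from h import *
st();wplates()
Q=down(np.pi-.13);plan([([.59,.3035,.016],Q)])"
```

```text
t 64.8 tcp [0.5892 0.3017 0.1402] x-yaw 3.008 z [ 0.002 -0.001 -1.   ] gap 0.0868 gf 0.0 F [ 0.7 -0.3  0.4]
plate1 0.92 [322. 192.] c [0.5906 0.3042] yaw -0.13 LxW [0.131 0.057] 
plate1 0.88 [ 22. 200.] c [ 0.5557 -0.1366] yaw -0.788 LxW [0.253 0.072] 
plate1 0.79 [ 28. 192.] c [ 0.5316 -0.0882] yaw -0.45 LxW [0.182 0.027] 
plate1 0.72 [  7. 187.] c [ 0.5261 -0.1552] yaw -0.543 LxW [0.231 0.062] 
7 rows [-0.003, 0.013, 0.886, -0.0, 0.0, -0.001]
```

Call:
step_arm([
  [-0.005,0.02,0.9,0,0,0],
  [-0.005,0.02,0.9,0,0,0],
  [-0.005,0.02,0.9,0,0,0],
  [-0.005,0.02,0.9,0,0,0],
  [-0.005,0.02,0.9,0,0,0],
  [-0.005,0.02,0.9,0,0,0],
  [0,0,0.4,0,0,0],
  [0,0,0.4,0,0,0],
])

```text
time: 65.75
tcp_pos: [0.5903, 0.3042, 0.015]
tcp_rot: [0.0, 0.066, 0.998, -0.0]
wrist_force: [-0.5, -0.2, 1.3]
finger_gap: 0.087
gripper_force: 0.0
```

Call:
step_arm([
  [0,0,0,0,0,0],
  [0,0,0,0,0,0],
  [0,0,0,0,0,0],
  [0,0,0,0,0,0],
  [0,0,0,0,0,0],
  [0,0,0,0,0,0],
  [0,0,0,0,0,0],
  [0,0,0,0,0,0],
], fingers=1)

```text
time: 66.55
tcp_pos: [0.5907, 0.3043, 0.0163]
tcp_rot: [0.001, 0.066, 0.998, -0.0]
wrist_force: [-0.7, -0.7, 4.8]
finger_gap: 0.0554
gripper_force: 30.0
```

Call:
step_arm([
  [0,0,-0.9,0,0,0],
  [0,0,-0.9,0,0,0],
  [0,0,-0.9,0,0,0],
  [0,0,-0.9,0,0,0],
  [0.9,-0.7,-0.9,0,0,0],
  [0.9,-0.7,-0.9,0,0,0],
  [0.9,-0.7,-0.9,0,0,0],
  [0.9,-0.7,-0.9,0,0,0],
])

```text
time: 67.35
tcp_pos: [0.5102, 0.2579, 0.1608]
tcp_rot: [0.0, 0.067, 0.998, -0.0]
wrist_force: [-0.9, 0.3, -1.6]
finger_gap: 0.0553
gripper_force: 30.0
```

Call:
step_arm([
  [0.9,-0.7,-0.9,0,0,0],
  [0.9,-0.7,-0.9,0,0,0],
  [0,0,0,0,0,0],
  [0,0,0,0,0,0],
  [0,0,0,0,0,0],
  [0,0,0,0,0,0],
  [0,0,0,0,0,0],
  [0,0,0,0,0,0],
])

```text
time: 68.15
tcp_pos: [0.4721, 0.2356, 0.195]
tcp_rot: [0.0, 0.066, 0.998, -0.001]
wrist_force: [0.5, -0.6, -0.8]
finger_gap: 0.0554
gripper_force: 30.0
```

```bash
python3 -c "
from h import *
over(4,h=.07)"
```

```text
t 68.2 tcp [0.4721 0.2356 0.195 ] x-yaw 3.009 z [ 0.    -0.001 -1.   ] gap 0.0554 gf 30.0 F [ 0.5 -0.6 -0.8]
13 rows [-0.098, -0.979, 0.051, -0.003, -0.034, -0.014]
```

Call:
step_arm([
  [-0.1,-0.98,0.05,-0.003,-0.034,-0.014],
  [-0.1,-0.98,0.05,-0.003,-0.034,-0.014],
  [-0.1,-0.98,0.05,-0.003,-0.034,-0.014],
  [-0.1,-0.98,0.05,-0.003,-0.034,-0.014],
  [-0.1,-0.98,0.05,-0.003,-0.034,-0.014],
  [-0.1,-0.98,0.05,-0.003,-0.034,-0.014],
  [-0.1,-0.98,0.05,-0.003,-0.034,-0.014],
  [-0.1,-0.98,0.05,-0.003,-0.034,-0.014],
])

```text
time: 68.95
tcp_pos: [0.4738, 0.0772, 0.1883]
tcp_rot: [0.108, 0.022, 0.994, 0.002]
wrist_force: [-0.6, -0.6, -1.7]
finger_gap: 0.0553
gripper_force: 30.0
```

Call:
step_arm([
  [-0.1,-0.98,0.05,-0.003,-0.034,-0.014],
  [-0.1,-0.98,0.05,-0.003,-0.034,-0.014],
  [-0.1,-0.98,0.05,-0.003,-0.034,-0.014],
  [-0.1,-0.98,0.05,-0.003,-0.034,-0.014],
  [-0.1,-0.98,0.05,-0.003,-0.034,-0.014],
  [0,0,0,0,0,0],
  [0,0,0,0,0,0],
  [0,0,0,0,0,0],
])

```text
time: 69.75
tcp_pos: [0.4825, -0.0197, 0.1854]
tcp_rot: [0.173, -0.006, 0.985, 0.004]
wrist_force: [0.4, 1.2, -2.3]
finger_gap: 0.0553
gripper_force: 30.0
```

```bash
python3 -c "
from h import *
low(4)"
```

```text
t 69.8 tcp [ 0.4825 -0.0197  0.1854] x-yaw -3.13 z [ 0.341  0.009 -0.94 ] gap 0.0553 gf 30.0 F [ 0.4  1.2 -2.3]
err deck [-0.0001  0.0003  0.0705]
4 rows [-0.001, -0.006, 0.756, 0.001, -0.0, -0.001]
1 rows [0.0, -0.0, 0.5, 0.0, 0.0, 0.0]
```

Call:
step_arm([
  [0,0,0.9,0,0,0],
  [0,0,0.9,0,0,0],
  [0,0,0.8,0,0,0],
  [0,0,0.5,0,0,0],
  [0,0,0.2,0,0,0],
  [0,0,0.1,0,0,0],
  [0,0,0,0,0,0],
  [0,0,0,0,0,0],
])

```text
time: 70.55
tcp_pos: [0.5061, -0.0195, 0.1221]
tcp_rot: [0.174, -0.006, 0.985, 0.003]
wrist_force: [0.2, -0.4, -1.9]
finger_gap: 0.0556
gripper_force: 30.0
```

Call:
step_arm([
  [0.05,0,0,0,0,0],
  [0.05,0,0.03,0,0,0],
  [0.05,0,0.03,0,0,0],
  [0.05,0,0.03,0,0,0],
  [0,0,0,0,0,0],
  [0,0,0,0,0,0],
  [0,0,0,0,0,0],
  [0,0,0,0,0,0],
])

```text
time: 71.35
tcp_pos: [0.5043, -0.0204, 0.1192]
tcp_rot: [0.175, -0.005, 0.985, 0.003]
wrist_force: [4.6, 2.0, 2.1]
finger_gap: 0.0552
gripper_force: 30.0
```

```bash
python3 -c "
from h import *
low(4);print(DK.inv().apply(env.get_obs()['wrist_force']))"
```

```text
t 71.3 tcp [ 0.5043 -0.0204  0.1192] x-yaw -3.131 z [ 0.345  0.007 -0.939] gap 0.0552 gf 30.0 F [4.6 2.  2.1]
err deck [-0.0022 -0.0008  0.0008]
1 rows [-0.112, 0.04, -0.457, 0.002, 0.004, -0.005]
1 rows [0.0, -0.0, 0.5, 0.0, 0.0, 0.0]
[5.09415867 1.93065082 0.35099215]
```

Call:
step_arm([
  [0,0,0.02,0,0,0],
  [0,0,0,0,0,0],
  [0,0,0,0,0,0],
  [0,0,0,0,0,0],
  [0,0,0,0,0,0],
  [0,0,0,0,0,0],
  [0,0,0,0,0,0],
  [0,0,-0.5,0,0,0],
], fingers=-1)

```text
time: 72.15
tcp_pos: [0.4993, -0.0198, 0.1269]
tcp_rot: [0.173, -0.006, 0.985, 0.004]
wrist_force: [0.1, -0.5, 0.2]
finger_gap: 0.0873
gripper_force: 0.0
```

Call:
step_arm([
  [0,0,-1,0,0,0],
  [0,0,-1,0,0,0],
  [0,0,-1,0,0,0],
  [0,0,-1,0,0,0],
  [0,0,-1,0,0,0],
  [0,0,0,0,0,0],
  [0,0,0,0,0,0],
  [0,0,0,0,0,0],
])

```text
time: 72.95
tcp_pos: [0.465, -0.0206, 0.2209]
tcp_rot: [0.173, -0.006, 0.985, 0.003]
wrist_force: [-0.4, -0.2, 0.1]
finger_gap: 0.087
gripper_force: 0.0
```

```bash
python3 -c "
from h import *
st();deckcheck(4)
a=env.get_image('wrist')[100:330,150:450];b=env.get_image('scene')[150:300,200:360]
cv2.imwrite('pics/p7.png',np.hstack([cv2.resize(a,(460,353)),cv2.resize(b,(340,353))]))
env.get_image('top')
for d in env.cut_out('top','bar'): print(d['conf'],d['uv'],rect('top',d['region'],.02))
Q=down(np.pi/2);plan([([.5,-.42,.22],Q)])"
```

```text
t 73.0 tcp [ 0.465  -0.0206  0.2209] x-yaw -3.131 z [ 0.341  0.009 -0.94 ] gap 0.087 gf 0.0 F [-0.4 -0.2  0.1]
deckplate 0.61 [66.6 -0.5] [ 56.4 128.8] 89.8 xrange [0.0023 0.131 ]
0.92 [526.2, 229.0] (array([ 0.49806433, -0.41786288]), np.float32(-1.5439861), np.float32(0.20302013), np.float32(0.04484689))
0.91 [183.0, 167.3] (array([0.63115833, 0.49572766]), np.float32(0.41545606), np.float32(0.2020457), np.float32(0.047330096))
17 rows [-0.954, -0.893, 0.134, 0.021, 0.02, 0.117]
```

View pics/p7.png

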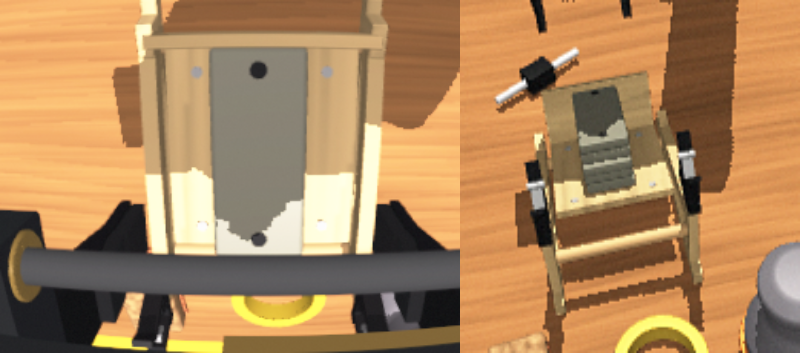

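All five plates form a straight pile against the backstop, and the bar still lies where I left it. Going back for it.

Call:
step_arm([
  [-0.95,-0.89,0.13,0.021,0.02,0.117],
  [-0.95,-0.89,0.13,0.021,0.02,0.117],
  [-0.95,-0.89,0.13,0.021,0.02,0.117],
  [-0.95,-0.89,0.13,0.021,0.02,0.117],
  [-0.95,-0.89,0.13,0.021,0.02,0.117],
  [-0.95,-0.89,0.13,0.021,0.02,0.117],
  [-0.95,-0.89,0.13,0.021,0.02,0.117],
  [-0.95,-0.89,0.13,0.021,0.02,0.117],
])

```text
time: 74.05
tcp_pos: [0.5638, -0.2003, 0.237]
tcp_rot: [0.1, 0.361, 0.927, 0.002]
wrist_force: [-0.0, -0.2, 0.9]
finger_gap: 0.0871
gripper_force: 0.0
```

Call:
step_arm([
  [-0.95,-0.89,0.13,0.021,0.02,0.117],
  [-0.95,-0.89,0.13,0.021,0.02,0.117],
  [-0.95,-0.89,0.13,0.021,0.02,0.117],
  [-0.95,-0.89,0.13,0.021,0.02,0.117],
  [-0.95,-0.89,0.13,0.021,0.02,0.117],
  [-0.95,-0.89,0.13,0.021,0.02,0.117],
  [-0.95,-0.89,0.13,0.021,0.02,0.117],
  [-0.95,-0.89,0.13,0.021,0.02,0.117],
])

```text
time: 74.85
tcp_pos: [0.5155, -0.399, 0.224]
tcp_rot: [0.012, 0.674, 0.738, -0.0]
wrist_force: [0.5, -0.3, 0.2]
finger_gap: 0.0867
gripper_force: 0.0
```

Call:
step_arm([
  [-0.95,-0.89,0.13,0.021,0.02,0.117],
  [0,0,1,0,0,0],
  [0,0,1,0,0,0],
  [0,0,1,0,0,0],
  [0,0,1,0,0,0],
  [0,0,0,0,0,0],
  [0,0,0,0,0,0],
  [0,0,0,0,0,0],
])

```text
time: 75.65
tcp_pos: [0.5006, -0.4194, 0.1434]
tcp_rot: [0.002, 0.706, 0.708, -0.001]
wrist_force: [-0.5, -1.1, 0.4]
finger_gap: 0.0869
gripper_force: 0.0
```

```bash
python3 -c "
from h import *
st();wplates(thing='bar',z=.03)
Q=down(np.pi/2);plan([([.4992,-.4195,.0223],Q)])"
```

```text
t 75.7 tcp [ 0.5006 -0.4194  0.1434] x-yaw 1.573 z [ 0.002 -0.004 -1.   ] gap 0.0869 gf 0.0 F [-0.5 -1.1  0.4]
bar 0.89 [317. 190.] c [ 0.4988 -0.4021] yaw 1.55 LxW [0.17  0.042] 
7 rows [0.002, -0.012, 0.867, 0.0, 0.001, 0.0]
```

Call:
step_arm([
  [0,-0.01,0.9,0,0,0],
  [0,-0.01,0.9,0,0,0],
  [0,-0.01,0.9,0,0,0],
  [0,-0.01,0.9,0,0,0],
  [0,-0.01,0.9,0,0,0],
  [0,-0.01,0.9,0,0,0],
  [0,0,0.4,0,0,0],
  [0,0,0.2,0,0,0],
])

```text
time: 76.55
tcp_pos: [0.499, -0.4192, 0.0222]
tcp_rot: [0.001, 0.706, 0.708, -0.001]
wrist_force: [0.6, -0.0, 0.3]
finger_gap: 0.0873
gripper_force: 0.0
```

Call:
step_arm([
  [0,0,0,0,0,0],
  [0,0,0,0,0,0],
  [0,0,0,0,0,0],
  [0,0,0,0,0,0],
  [0,0,0,0,0,0],
  [0,0,0,0,0,0],
  [0,0,0,0,0,0],
  [0,0,0,0,0,0],
], fingers=1)

```text
time: 77.35
tcp_pos: [0.499, -0.4192, 0.0225]
tcp_rot: [0.001, 0.706, 0.708, -0.001]
wrist_force: [-0.2, 0.5, 0.8]
finger_gap: 0.0396
gripper_force: 30.0
```

```bash
python3 -c "
from h import *
st();p,R=tcp();off=p[2]-.020;print('off',off)
Q=down(np.pi/2+Yaw);L=p.copy();L[2]=.26;S=SEAT+[0,0,off];print('seat tcp',S)
H=S.copy();H[2]=.26;plan([(L,R),(H,Q)])"
```

```text
t 77.3 tcp [ 0.499  -0.4192  0.0225] x-yaw 1.573 z [ 0.001 -0.002 -1.   ] gap 0.0396 gf 30.0 F [-0.2  0.5  0.8]
off 0.0024678693099494907
seat tcp [ 0.64089046 -0.01767525  0.13346787]
12 rows [-0.002, 0.001, -0.99, 0.0, 0.0, 0.0]
21 rows [0.953, 0.346, -0.001, 0.0, 0.0, -0.001]
```

Call:
step_arm([
  [0,0,-0.99,0,0,0],
  [0,0,-0.99,0,0,0],
  [0,0,-0.99,0,0,0],
  [0,0,-0.99,0,0,0],
  [0,0,-0.99,0,0,0],
  [0,0,-0.99,0,0,0],
  [0,0,-0.99,0,0,0],
  [0,0,-0.99,0,0,0],
])

```text
time: 78.15
tcp_pos: [0.4982, -0.4181, 0.1806]
tcp_rot: [0.0, 0.706, 0.708, -0.0]
wrist_force: [-0.6, -1.0, -2.8]
finger_gap: 0.0399
gripper_force: 30.0
```

Call:
step_arm([
  [0,0,-0.99,0,0,0],
  [0,0,-0.99,0,0,0],
  [0,0,-0.99,0,0,0],
  [0,0,-0.99,0,0,0],
  [0.95,0.35,0,0,0,-0.001],
  [0.95,0.35,0,0,0,-0.001],
  [0.95,0.35,0,0,0,-0.001],
  [0.95,0.35,0,0,0,-0.001],
])

```text
time: 78.95
tcp_pos: [0.5264, -0.3393, 0.2582]
tcp_rot: [-0.001, 0.705, 0.709, -0.0]
wrist_force: [-0.1, -1.0, -2.3]
finger_gap: 0.0395
gripper_force: 30.0
```

Call:
step_arm([
  [0.95,0.35,0,0,0,-0.001],
  [0.95,0.35,0,0,0,-0.001],
  [0.95,0.35,0,0,0,-0.001],
  [0.95,0.35,0,0,0,-0.001],
  [0.95,0.35,0,0,0,-0.001],
  [0.95,0.35,0,0,0,-0.001],
  [0.95,0.35,0,0,0,-0.001],
  [0.95,0.35,0,0,0,-0.001],
])

```text
time: 79.75
tcp_pos: [0.5811, -0.1872, 0.2585]
tcp_rot: [0.0, 0.702, 0.712, -0.001]
wrist_force: [0.7, -0.7, -2.4]
finger_gap: 0.0401
gripper_force: 30.0
```

Call:
step_arm([
  [0.95,0.35,0,0,0,-0.001],
  [0.95,0.35,0,0,0,-0.001],
  [0.95,0.35,0,0,0,-0.001],
  [0.95,0.35,0,0,0,-0.001],
  [0.95,0.35,0,0,0,-0.001],
  [0.95,0.35,0,0,0,-0.001],
  [0.95,0.35,0,0,0,-0.001],
  [0.95,0.35,0,0,0,-0.001],
])

```text
time: 80.55
tcp_pos: [0.6344, -0.0345, 0.2581]
tcp_rot: [0.0, 0.7, 0.714, -0.001]
wrist_force: [-0.0, -0.2, -1.6]
finger_gap: 0.0397
gripper_force: 30.0
```

```bash
python3 -c "
from h import *
st();Q=down(np.pi/2+Yaw);S=SEAT+[0,0,.0025];H=S.copy();H[2]=.26
plan([(H,Q),(S+[0,0,.05],Q)])
a=env.get_image('wrist');b=env.get_image('scene')[100:300,180:400];c=env.get_image('top')[110:270,300:460]
cv2.imwrite('pics/p8.png',np.hstack([cv2.resize(a,(400,300)),cv2.resize(b,(330,300))]))"
```

```text
t 80.5 tcp [ 0.6344 -0.0345  0.2581] x-yaw 1.59 z [-0.001 -0.002 -1.   ] gap 0.0397 gf 30.0 F [-0.  -0.2 -1.6]
1 rows [0.833, 0.34, -0.094, -0.002, 0.002, 0.006]
4 rows [0.0, -0.0, 0.956, 0.0, 0.0, 0.0]
```

View pics/p8.png

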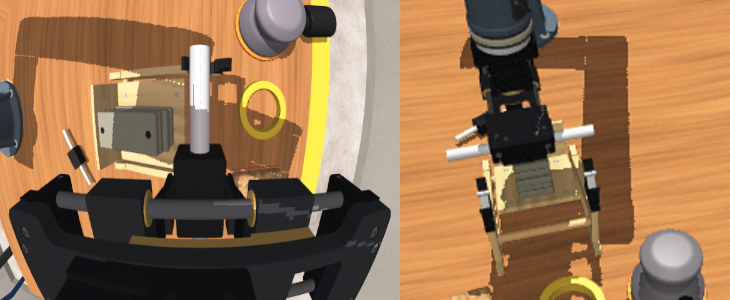

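Call:
step_arm([
  [0.84,0.34,0,0,0,0.006],
  [0,0,0.9,0,0,0],
  [0,0,0.9,0,0,0],
  [0,0,0.9,0,0,0],
  [0,0,0.9,0,0,0],
  [0,0,0,0,0,0],
  [0,0,0,0,0,0],
  [0,0,0,0,0,0],
])

```text
time: 81.5
tcp_pos: [0.6422, -0.0208, 0.1882]
tcp_rot: [0.002, 0.702, 0.712, -0.0]
wrist_force: [0.5, -0.4, -1.9]
finger_gap: 0.0399
gripper_force: 30.0
```

```bash
python3 -c "
from h import *
st();Q=down(np.pi/2+Yaw);S=SEAT+[0,0,.0025]
plan([(S+[0,0,.03],Q)])
c=env.get_image('top')[110:250,300:460];b=env.get_image('scene')[170:310,190:350]
cv2.imwrite('pics/p9.png',np.hstack([cv2.resize(c,(400,350),interpolation=2),cv2.resize(b,(400,350),interpolation=2)]))"
```

```text
t 81.5 tcp [ 0.6422 -0.0208  0.1882] x-yaw 1.584 z [ 0.003 -0.003 -1.   ] gap 0.0399 gf 30.0 F [ 0.5 -0.4 -1.9]
2 rows [0.079, -0.034, 0.617, 0.002, 0.002, -0.001]
```

View pics/p9.png

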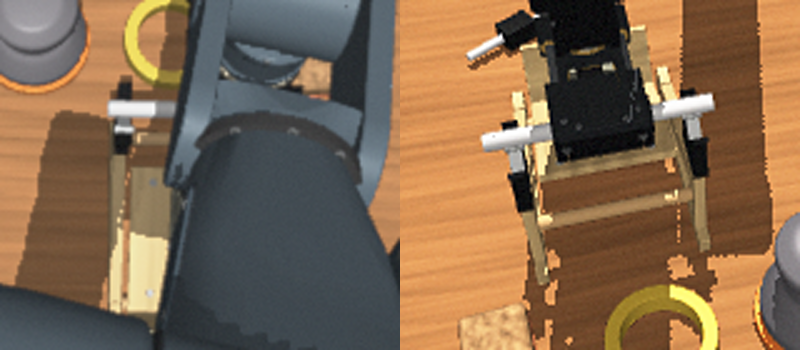

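The bar hangs over both forks. In the top view its left end lies between the prongs. Lowering it into the slots and watching the force.

Call:
step_arm([
  [0.08,-0.03,0.5,0,0,0],
  [0.08,-0.03,0.4,0,0,0],
  [0,0,0.3,0,0,0],
  [0,0,0,0,0,0],
  [0,0,0,0,0,0],
  [0,0,0,0,0,0],
  [0,0,0,0,0,0],
  [0,0,0,0,0,0],
])

```text
time: 82.4
tcp_pos: [0.6408, -0.0174, 0.1633]
tcp_rot: [0.001, 0.702, 0.712, -0.0]
wrist_force: [2.3, 0.4, -2.8]
finger_gap: 0.0401
gripper_force: 30.0
```

Call:
step_arm([
  [0,0,0.2,0,0,0],
  [0,0,0.2,0,0,0],
  [0,0,0.2,0,0,0],
  [0,0,0,0,0,0],
  [0,0,0,0,0,0],
  [0,0,0,0,0,0],
  [0,0,0,0,0,0],
  [0,0,0,0,0,0],
])

```text
time: 83.2
tcp_pos: [0.6423, -0.0179, 0.1517]
tcp_rot: [0.003, 0.702, 0.712, 0.001]
wrist_force: [5.8, 0.8, 2.2]
finger_gap: 0.0397
gripper_force: 30.0
```

Call:
step_arm([
  [0,0,0.2,0,0,0],
  [0,0,0.2,0,0,0],
  [0,0,0.1,0,0,0],
  [0,0,0,0,0,0],
  [0,0,0,0,0,0],
  [0,0,0,0,0,0],
  [0,0,0,0,0,0],
  [0,0,0,0,0,0],
])

```text
time: 84.0
tcp_pos: [0.6422, -0.0177, 0.1413]
tcp_rot: [0.003, 0.703, 0.712, 0.001]
wrist_force: [6.5, 0.7, 0.5]
finger_gap: 0.04
gripper_force: 30.0
```

Call:
step_arm([
  [0,0,0.1,0,0,0],
  [0,0,0.1,0,0,0],
  [0,0,0.1,0,0,0],
  [0,0,0,0,0,0],
  [0,0,0,0,0,0],
  [0,0,0,0,0,0],
  [0,0,0,0,0,0],
  [0,0,0,0,0,0],
])

```text
time: 84.8
tcp_pos: [0.6425, -0.0177, 0.1348]
tcp_rot: [0.003, 0.703, 0.712, 0.001]
wrist_force: [8.1, 0.5, -2.3]
finger_gap: 0.0397
gripper_force: 30.0
```

Call:
step_arm([
  [0,0,0.07,0,0,0],
  [0,0,0.07,0,0,0],
  [0,0,0.07,0,0,0],
  [0,0,0,0,0,0],
  [0,0,0,0,0,0],
  [0,0,0,0,0,0],
  [0,0,0,0,0,0],
  [0,0,0,0,0,0],
])

```text
time: 85.6
tcp_pos: [0.6424, -0.0177, 0.1333]
tcp_rot: [0.003, 0.703, 0.712, 0.001]
wrist_force: [4.0, 0.2, 9.4]
finger_gap: 0.0395
gripper_force: 30.0
```

Call:
step_arm([
  [0,0,0.07,0,0,0],
  [0,0,0.05,0,0,0],
  [0,0,0,0,0,0],
  [0,0,0,0,0,0],
  [0,0,0,0,0,0],
  [0,0,0,0,0,0],
  [0,0,0,0,0,0],
  [0,0,0,0,0,0],
])

```text
time: 86.4
tcp_pos: [0.6425, -0.0177, 0.1332]
tcp_rot: [0.004, 0.702, 0.712, 0.001]
wrist_force: [-0.3, 0.4, 20.8]
finger_gap: 0.0399
gripper_force: 30.0
```

The bar stopped solid at TCP z 0.1332, with 0.1335 expected for home. Unloading and releasing straight up.

Call:
step_arm([
  [0,0,-0.1,0,0,0],
  [0,0,0,0,0,0],
  [0,0,0,0,0,0],
  [0,0,0,0,0,0],
  [0,0,0,0,0,0],
  [0,0,0,0,0,0],
  [0,0,0,0,0,0],
  [0,0,0,0,0,0],
], fingers=-1)

```text
time: 87.2
tcp_pos: [0.6403, -0.0174, 0.1303]
tcp_rot: [0.001, 0.702, 0.712, -0.001]
wrist_force: [0.8, -0.1, -0.1]
finger_gap: 0.0862
gripper_force: 0.0
```

Call:
step_arm([
  [0,0,-0.5,0,0,0],
  [0,0,-1,0,0,0],
  [0,0,-1,0,0,0],
  [0,0,-1,0,0,0],
  [0,0,-1,0,0,0],
  [0,0,-1,0,0,0],
  [0,0,-0.7,0,0,0],
  [0,0,0,0,0,0],
])

```text
time: 88.0
tcp_pos: [0.6417, -0.0173, 0.2576]
tcp_rot: [0.004, 0.702, 0.712, 0.001]
wrist_force: [0.2, 0.3, 0.3]
finger_gap: 0.087
gripper_force: 0.0
```

Call:
step_arm([
  [-0.3,-1,-0.3,0,0,0],
  [-0.3,-1,-0.3,0,0,0],
  [-0.3,-1,-0.3,0,0,0],
  [-0.3,-1,-0.3,0,0,0],
  [-0.3,-1,-0.3,0,0,0],
  [-0.3,-1,-0.3,0,0,0],
  [0,0,0,0,0,0],
  [0,0,0,0,0,0],
])

```text
time: 88.8
tcp_pos: [0.5208, -0.0546, 0.2902]
tcp_rot: [0.001, 0.703, 0.712, -0.0]
wrist_force: [-0.1, 0.4, -0.0]
finger_gap: 0.087
gripper_force: 0.0
```

```bash
python3 -c "
from h import *
st()
c=env.get_image('top')[120:250,310:440];b=env.get_image('scene')[170:310,195:335]
cv2.imwrite('pics/p10.png',np.hstack([cv2.resize(c,(400,400),interpolation=2),cv2.resize(b,(400,400),interpolation=2)]))
ps=[[env.pinpoint(n,'bar')] for n in ('top','scene')]
for q in ps: print([(np.round(d['uv'],1),round(d['conf'],2)) for d in q[0]])
print('expected',[proj(n,SEAT) for n in('top','scene')],SEAT)
for n in ('top','scene'):
  print(n,[np.round(proj(n,SEAT+RK.apply([0,s*.1,0])),1) for s in(1,-1)])"
```

```text
t 88.8 tcp [ 0.5208 -0.0546  0.2902] x-yaw 1.583 z [ 0.001 -0.002 -1.   ] gap 0.087 gf 0.0 F [-0.1  0.4 -0. ]
[(array([381.4, 162.9]), 0.96), (array([182.7, 168.2]), 0.66)]
[(array([270. , 233.8]), 0.8), (array([464.5, 224.4]), 0.72), (array([236.8, 182.6]), 0.5)]
expected [array([381.98543674, 159.2435207 ]), array([272.19889669, 233.65013186])] [ 0.64089046 -0.01767525  0.131     ]
top [array([340.7, 158.7]), array([423.2, 159.8])]
scene [array([315.1, 225.5]), array([227.7, 242.1])]
```

View pics/p10.png

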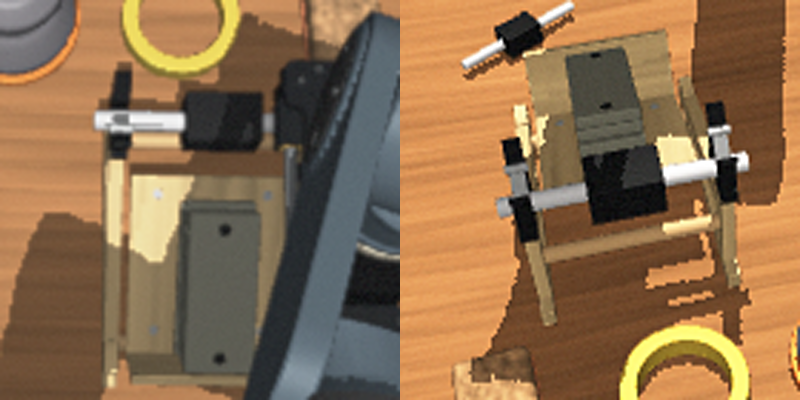

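```bash
python3 -c "
from h import *
st();cv2.imwrite('pics/wf.png',env.get_image('wrist'));deckcheck(4)
plan([([.45,.35,.30],tcp()[1])])"
```

```text
t 89.0 tcp [ 0.5214 -0.0544  0.29  ] x-yaw 1.584 z [ 0.    -0.002 -1.   ] gap 0.0872 gf 0.0 F [-0.1 -0.4 -0. ]
deckplate 0.67 [138.8   2.8] [51.2  7.6] 88.9 xrange [0.1347 0.1429]
deckplate 0.65 [68.7  0.1] [ 56.  130.1] 89.8 xrange [0.0037 0.1338]
21 rows [0.965, -0.156, -0.026, 0.0, 0.0, 0.0]
```

Call:
step_arm([
  [0.97,-0.16,0,0,0,0],
  [0.97,-0.16,0,0,0,0],
  [0.97,-0.16,0,0,0,0],
  [0.97,-0.16,0,0,0,0],
  [0.97,-0.16,0,0,0,0],
  [0.97,-0.16,0,0,0,0],
  [0.97,-0.16,0,0,0,0],
  [0.97,-0.16,0,0,0,0],
])

```text
time: 89.95
tcp_pos: [0.4931, 0.1011, 0.29]
tcp_rot: [0.001, 0.702, 0.712, -0.001]
wrist_force: [-0.1, 0.8, 0.1]
finger_gap: 0.0869
gripper_force: 0.0
```

Call:
step_arm([
  [0.97,-0.16,0,0,0,0],
  [0.97,-0.16,0,0,0,0],
  [0.97,-0.16,0,0,0,0],
  [0.97,-0.16,0,0,0,0],
  [0.97,-0.16,0,0,0,0],
  [0.97,-0.16,0,0,0,0],
  [0.97,-0.16,0,0,0,0],
  [0.97,-0.16,0,0,0,0],
])

```text
time: 90.75
tcp_pos: [0.4653, 0.2561, 0.2896]
tcp_rot: [0.001, 0.702, 0.712, -0.001]
wrist_force: [-0.4, -0.4, -1.0]
finger_gap: 0.0867
gripper_force: 0.0
```

```bash
python3 -c "
from h import *
st();c=env.get_image('top')[120:260,310:450];b=env.get_image('scene')[160:300,195:335];w=cv2.imread('pics/wf.png')[80:300,180:480]
f=lambda i,s:cv2.resize(i,s,interpolation=2)
top=np.hstack([f(c,(400,400)),f(b,(400,400))]);wr=f(w,(272,200));r=np.zeros((200,800,3),np.uint8);r[:,:272]=wr
z=env.get_image('scene')[195:255,215:325];r[:,280:646]=f(z,(366,200))
cv2.imwrite('pics/p11.png',np.vstack([top,r]))
for n in ('top','scene'):
  print(n,[(np.round(d['uv'],1),round(d['conf'],2),rect(n,d['region'],.131)) for d in env.cut_out(n,'bar')[:2]])
  # expected silhouette of pile corners
  print([np.round(proj(n,deck([x,y,z])),1).tolist() for z in(0,.06) for x in(0,.13) for y in(.028,-.028)])"
```

```text
t 90.8 tcp [0.4653 0.2561 0.2896] x-yaw 1.584 z [ 0.001 -0.002 -1.   ] gap 0.0867 gf 0.0 F [-0.4 -0.4 -1. ]
top [(array([378.8, 161.2]), 0.95, (array([ 0.64126941, -0.01766705]), np.float32(1.5467976), np.float32(0.14564067), np.float32(0.04786708))), (array([179.5, 161.4]), 0.78, (array([0.63325525, 0.46976648]), np.float32(0.38575256), np.float32(0.12300571), np.float32(0.04302871)))]
[[366.4, 234.9], [388.0, 235.1], [368.1, 185.3], [390.3, 185.5], [368.9, 241.7], [391.8, 242.0], [370.8, 189.4], [394.3, 189.7]]
scene [(array([272.8, 233.6]), 0.95, (array([ 0.6427757 , -0.01488576]), np.float32(-1.5592145), np.float32(0.15049313), np.float32(0.07222761))), (array([464.1, 226.6]), 0.74, (array([0.70925323, 0.42475253]), np.float32(0.28050017), np.float32(0.1737353), np.float32(0.06214137)))]
[[275.6, 204.0], [255.3, 207.6], [282.0, 227.4], [259.3, 231.6], [272.6, 184.4], [251.7, 187.9], [278.8, 206.1], [255.4, 210.2]]
```

View pics/p11.png

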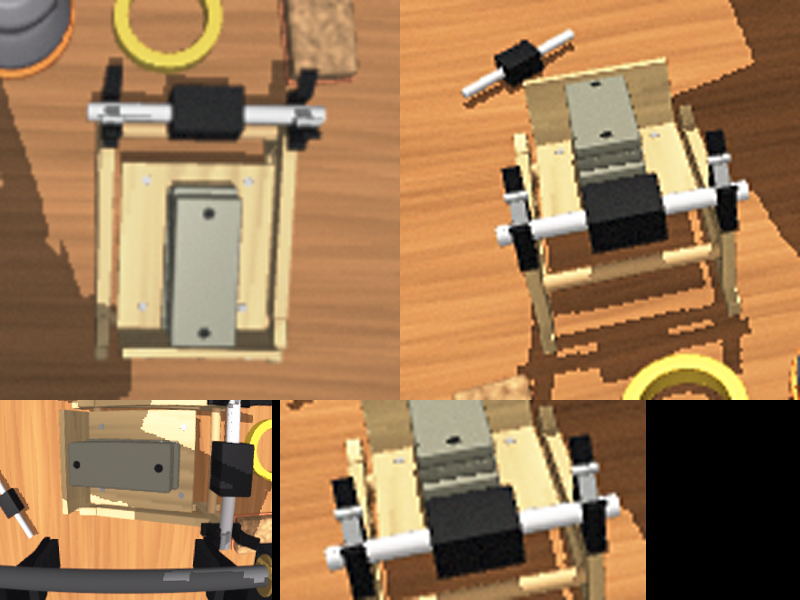

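The pile is straight. The bar sits in both forks at (0.641, -0.018), as expected, with the jaws over it. Handing in.

```bash
python3 -c "
from h import *
print(env.sign_off());st()"
```

```text
the job is handed in; nothing more can be done
None
the job is handed in; nothing more can be done
```

The job is handed in, with no verdict returned: all five plates are piled straight against the backstop and the keeper bar is pushed home in both clips, jaws closed over it as far as the pictures show.

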